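# Load and cover sample jars under the extraction hood

## Task

Swing the clear extraction hood by its blue grip well clear of the grey tray, most of the way out to its far stop, then stand every open jar on the bench upright in a well of the tray and set the cover of its own colour on it, seated and level. With all the jars covered and the hood still aside, swing the hood back so that it is centred over the tray. Do not disturb the other things on the bench or bump the jars with the hood.

Things in the scene. Friction and masses are not known exactly. Their poses are not given: they have to be found in the camera images.
- hood_arm (a joint): Swing of the extraction arm about its upright pillar, rad. 0 to 1.6 between stops; growing values swing the hood clockwise seen from above (from in front of the robot to the robot's left). It moves freely over the jars and tray, needs about 2 N at the grip, and stays where it is left.
- hood_hinge (a point): Point on the vertical hinge axis of the extraction arm (axis of the aluminium pillar, 36 mm diameter), at the height of the grip's middle. The boom runs level from the pillar, 209 to 241 mm above the bench.
- hood_center (a point): Centre of the mouth of the clear round hood (224 mm across, white rim) on the boom, 270 mm from the hinge axis; the mouth is level, 170 mm above the bench; the hood's shell reaches up to 236 mm.
- hood_grip (a point): Point on the blue upright round grip on top of the hood, 18 mm diameter, on the outer side of the hood 330 mm from the hinge axis, on the line from hinge through hood centre. The grip rises free from 236 to 290 mm above the bench; this point is at 270 mm.
- tray: Grey sample tray, 200 x 200 x 20 mm, fixed to the bench. Origin at the centre of its underside, z up.
- tray_mid (a point): Centre of the tray's top face, 20 mm above the bench; the hood belongs above it.
- tray_hole0 (a point): Centre of the mouth of well 0 in the tray's top face (20 mm above the bench): round well, 58 mm diameter, 8 mm deep, its floor 12 mm above the bench. The three wells lie 60 mm from the tray's centre, 104 mm apart.
- tray_hole1 (a point): Centre of the mouth of well 1 in the tray's top face (20 mm above the bench): round well, 58 mm diameter, 8 mm deep, its floor 12 mm above the bench. The three wells lie 60 mm from the tray's centre, 104 mm apart.
- tray_hole2 (a point): Centre of the mouth of well 2 in the tray's top face (20 mm above the bench): round well, 58 mm diameter, 8 mm deep, its floor 12 mm above the bench. The three wells lie 60 mm from the tray's centre, 104 mm apart.
- jar_blue: Open round sample jar, amber glass with a blue collar at the top; 50 mm outside diameter, 60 mm tall, 44 mm inside at the mouth, about 0.13 kg. Origin at the centre of its underside, z up towards the mouth. May be absent.
- cover_blue: Loose blue cover that belongs on the blue-collared jar: a 58 mm disc, 4 mm thick, with a white locating plug below (39 mm diameter tapering to 35, 6 mm deep) and a round knob above (16 mm diameter, 28 mm tall). Origin at the centre of the plug's underside, z up towards the knob: disc from 6 to 10 mm, knob from 10 to 38 mm above the origin. On the bench it rests on its plug; seated, its origin is 54 mm above the jar's origin.
- jar_red: Open round sample jar, amber glass with a red collar at the top; 50 mm outside diameter, 60 mm tall, 44 mm inside at the mouth, about 0.13 kg. Origin at the centre of its underside, z up towards the mouth. May be absent.
- cover_red: Loose red cover that belongs on the red-collared jar: a 58 mm disc, 4 mm thick, with a white locating plug below (39 mm diameter tapering to 35, 6 mm deep) and a round knob above (16 mm diameter, 28 mm tall). Origin at the centre of the plug's underside, z up towards the knob: disc from 6 to 10 mm, knob from 10 to 38 mm above the origin. On the bench it rests on its plug; seated, its origin is 54 mm above the jar's origin.
- jar_yellow: Open round sample jar, amber glass with a yellow collar at the top; 50 mm outside diameter, 60 mm tall, 44 mm inside at the mouth, about 0.13 kg. Origin at the centre of its underside, z up towards the mouth. May be absent.
- cover_yellow: Loose yellow cover that belongs on the yellow-collared jar: a 58 mm disc, 4 mm thick, with a white locating plug below (39 mm diameter tapering to 35, 6 mm deep) and a round knob above (16 mm diameter, 28 mm tall). Origin at the centre of the plug's underside, z up towards the knob: disc from 6 to 10 mm, knob from 10 to 38 mm above the origin. On the bench it rests on its plug; seated, its origin is 54 mm above the jar's origin.
- amber_bottle: Amber glass bottle with a white cap, 70 mm diameter, 150 mm tall, bystander. Origin at the centre of its underside.
- red_cap_bottle: Clear bottle with a red cap, 64 mm diameter, 140 mm tall, bystander. Origin at the centre of its underside.
- beaker: Glass beaker, 70 mm diameter, 80 mm tall, bystander. Origin at the centre of its underside.
- tip_box: Blue pipette-tip box, 75 x 110 x 50 mm, bystander. Origin at the centre of its underside.
- timer: White bench timer, 60 x 70 x 18 mm, bystander. Origin at the centre of its underside.
- spatula: Spatula 180 mm long lying along its own x, bystander. Origin on its underside, near the middle.
Mind the look-alikes: they are no part of the job. Leave any green or turquoise look-alike of the cover_blue alone.

How it is judged:
By the outcome, as a careful person would: the job done as asked, in the order asked, and still so for the second after the job is handed in, with the robot touching nothing.
Of jar_blue, jar_red, jar_yellow only 2 to 3 are there at a start; the rules pass over those that are not, and their reading is None.
At some moment in a run one of jar_blue, cover_blue, jar_red, cover_red, jar_yellow, cover_yellow may be knocked a few centimetres aside while the robot is not near it.
It also fails if it takes over 210 s, if anything falls off the work surface, if the arm or the gripper's body presses on something with over 40 N, if the wrist force passes 120 N, or if a joint passes its speed limit or range.

## Robot

A 7-joint arm with a two-finger parallel gripper is mounted at the origin on the work surface. World frame = base frame: x ahead of the robot, y to its left, z up, the work surface at z = 0. Lengths are in m, angles in rad, forces in N, time in s.
With the tool pointing down it reaches from about 0.425 to 0.875 m from the base axis. Payload 4.7 kg.
Tool frame: the origin (TCP) lies where the fingers leave the gripper's body, on its centre line; the fingertips stand 70 mm ahead of it and the grasp point (between the pads) lies 51 mm ahead of it; z points along the fingers, y is the line along which they close (so a half turn about z gives the same grasp; the last joint's range is limited). The gripper opens to 87 mm and grips with 3 to 60 N. Pads are 19 mm wide; open, the fingers measure 117 mm over their backs; the gripper's body (75 mm by 190 mm) begins 51 mm behind the grasp point.
Start: joints at [1.316, 0.321, -0.07, 1.45, 0.023, 1.371, -0.057], TCP at [0.173, -0.627, 0.292] pointing down, gripper open.
Joint ranges: [-2.86, 2.86], [-0.3, 2.09], [-1.38, 1.24], [0.06, 2.45], [-1.56, 4.7], [0.09, 2.05], [-2.69, 2.69]. Speed limits (rad/s): [2.57, 2.57, 3.14, 3.14, 3.14, 3.14, 3.14].

## Interface

Orientations are given as a rotation vector (axis times angle).
In Python, from bench import get_state, get_image, get_calibration, close_job gives the robot as it stands.
- The arm moves only by the tool send_rows, never from a script. Its argument "rows" is a list of rows, each an object of numbers: "hand": the finger opening in mm, from 0 to 87; "x", "y", "z": the shift along the world's x, y, z in mm; "roll": the turn about the world's z in degrees. A call has 1 to 10 rows; each row shifts and turns the commanded pose from where the row before left it; what a row does not reach is not made up. A row lasts 1/10 s, in which the tool goes at most 50 mm and 8.59 degrees, less where a joint would pass 70% of its speed; a pose out of reach is approached as far as the arm can. A call is refused whole if a number of a shift passes 50 or a number of a turn 8.59, either way. A call with a gripper value outside its range is refused whole. The fingers move at their own pace and stop on an object; "force" is the grip in N (left out, the last holds). Time passes only in rows, so rows that do not move let the fingers close. It gives the time, the measured TCP pose, the force, the opening and the grip force at its end, in the units of the state.
- get_state(): the state, without advancing time (a new reading comes with each control period).
- get_image(name): name is "side" or "top"; returns the picture (480x640x3 uint8, blue, green, red); there is no depth.
- get_calibration(name): a dict with "mtx" (3x3 intrinsics, pixels), "D" ([k1, k2, p1, p2, k3] as OpenCV has them; the pictures are not rectified), "world_from_camera" (4x4, takes a point from camera to world coordinates). Camera axes: x right, y down, z forward; pixel columns grow to the right and rows downward; lengths in m; the calibration is good to about 2 mm. A picture is of the moment at which its call begins. get_calibration takes no time and is no camera call.
- close_job(): hands the job in; it is judged then, once.
The state is a dict: "time": time; "joint_positions": joint angles; "qd": joint speeds; "joint_torque": joint torques, N m; "position": TCP position; "tool_rot": TCP orientation; "ft_force": force on the tool from outside, world axes, zero at the start; "torque": the same for the moment, N m; "grip_width": opening from 0.0 (shut) to 1.0 (fully open); "grip_force": force on a finger pad.
Only numpy, scipy, OpenCV 4.12 (cv2) and the standard library are available. Lean on these libraries where they do the work, as an engineer would, in place of code of your own. Each camera call takes 0.05 s, during which the arm holds its last target. There are 200 camera calls.

## Working session

There is one attempt and no reset: what is moved stays moved. The work goes in short steps, Python scripts to look and compute and a tool call to move; the robot and the scene stay as the last step left them, time stands still between calls to the robot, and variables do not carry over. Pictures are saved under pics/ and viewed, at most 14 in all, crops included, and the job is handed in when it is done.

Besides the shell and the picture viewer there is one more tool, called as a command line: name --argument value ..., lists and objects as JSON in quotes. send_rows: Moves the arm, as the interface text tells. Its arguments: {"type":"object","properties":{"rows":{"type":"array","items":{"type":"object","properties":{"hand":{"type":"number"},"x":{"type":"number"},"y":{"type":"number"},"z":{"type":"number"},"roll":{"type":"number"}}}},"force":{"type":"number"}},"required":["rows"]}

```bash
mkdir -p pics; cat > h.py <<'E'
import numpy as np,cv2
from bench import *
def ray(n,u,v):
    c=get_calibration(n);K=np.array(c["mtx"]);D=np.array(c["D"]);T=np.array(c["world_from_camera"])
    p=cv2.undistortPoints(np.array([[[u,v]]],float),K,D)[0,0]
    return T[:3,3],T[:3,:3]@np.array([p[0],p[1],1])
def at(n,u,v,z):
    o,d=ray(n,u,v);return (o+d*(z-o[2])/d[2])*1000
def proj(n,P):
    c=get_calibration(n);T=np.linalg.inv(np.array(c["world_from_camera"]))
    return cv2.projectPoints(np.array(P,float).reshape(-1,1,3),cv2.Rodrigues(T[:3,:3])[0],T[:3,3],np.array(c["mtx"]),np.array(c["D"]))[0][:,0]
E
python3 - <<'E'
from h import *
for n in("top","side"):
    cv2.imwrite(f"pics/{n}0.png",get_image(n));c=get_calibration(n);print(np.round(c["world_from_camera"],3).tolist(),np.round(c["mtx"],0).tolist())
s=get_state();print(s)
E
```

```text
[[-0.013, -0.995, 0.101, 0.422], [-1.0, 0.012, -0.009, 0.012], [0.007, -0.101, -0.995, 1.242], [0.0, 0.0, 0.0, 1.0]] [[493.0, 0.0, 315.0], [0.0, 493.0, 243.0], [0.0, 0.0, 1.0]]
[[0.191, 0.93, -0.313, 0.858], [0.982, -0.178, 0.069, -0.06], [0.008, -0.321, -0.947, 1.163], [0.0, 0.0, 0.0, 1.0]] [[437.0, 0.0, 314.0], [0.0, 437.0, 239.0], [0.0, 0.0, 1.0]]
{'time': 0.1, 'joint_positions': array([ 1.31607233,  0.32175478, -0.07010955,  1.45156994,  0.0225851 ,
        1.37079161, -0.05686298]), 'qd': array([-3.75278113e-04, -2.08142635e-03,  1.55907827e-04, -9.60772629e-04,
       -7.17466342e-04,  1.76547299e-04, -8.45783965e-05]), 'joint_torque': array([ 5.95276979e-04, -4.92570841e+01, -4.05461323e-01, -3.13399136e+01,
       -6.41982467e-02,  3.94952728e-02,  7.99754571e-05]), 'position': array([ 0.17251541, -0.62629309,  0.29125863]), 'tool_rot': array([-3.11154391e+00, -4.20901815e-01,  4.75877159e-04]), 'ft_force': array([0.22247479, 0.83444728, 0.36396847]), 'torque': array([ 0.00181607, -0.04120841, -0.01638864]), 'grip_force': 0.0, 'grip_width': 0.9961703440326806}
```

View pics/top0.png

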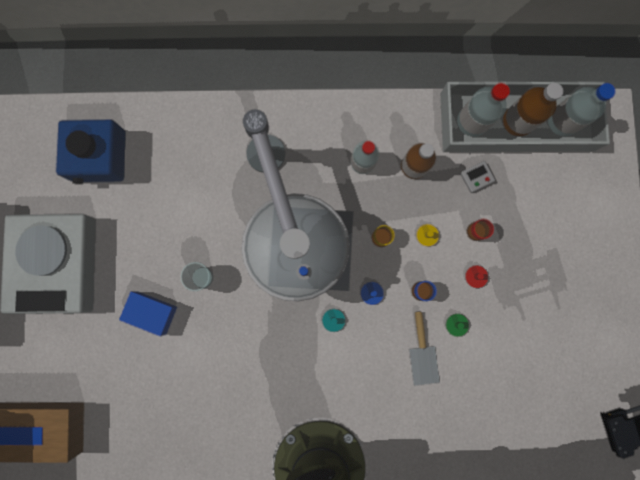

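View pics/side0.png

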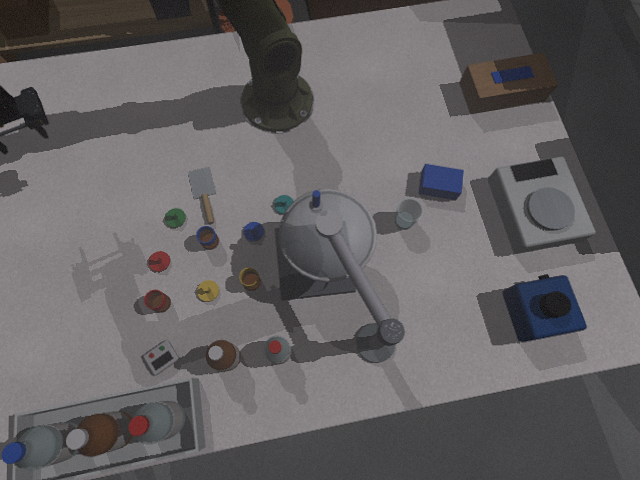

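The top view shows the yellow jar at (383,236), the red jar at (481,230) and the blue jar at (424,290). The covers are yellow (428,235), red (477,276) and blue (372,293). The look-alikes are turquoise (334,320) and green (458,324). The hinge is at (255,122) and the grip at (304,271). I'll confirm these in an enlarged crop.

```bash
python3 - <<'E'
from h import *
a=cv2.imread("pics/top0.png")[200:345,310:510];cv2.imwrite("pics/c0.png",cv2.resize(a,None,fx=4,fy=4,interpolation=cv2.INTER_CUBIC))
b=cv2.imread("pics/side0.png")[180:330,130:330];cv2.imwrite("pics/c1.png",cv2.resize(b,None,fx=4,fy=4,interpolation=cv2.INTER_CUBIC))
print("hinge",at("top",255,120,.241),at("side",392,331,.241))
print("grip",at("top",304,271,.28),at("side",316,195,.29))
E
```

```text
hinge [783.41539103 126.39652777 241.        ] [780.7312996  128.19873043 241.        ]
grip [464.01478955  26.4269187  280.        ] [469.75334758  27.56616652 290.        ]
```

View pics/c0.png

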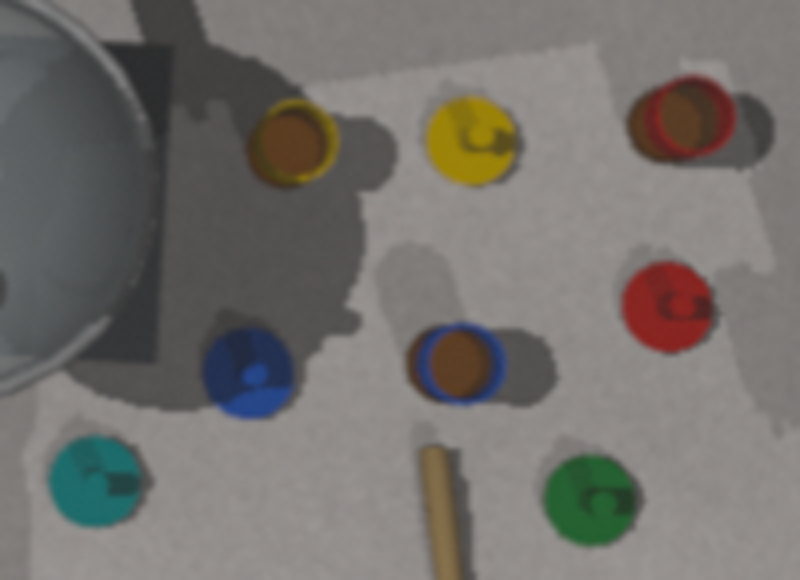

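View pics/c1.png

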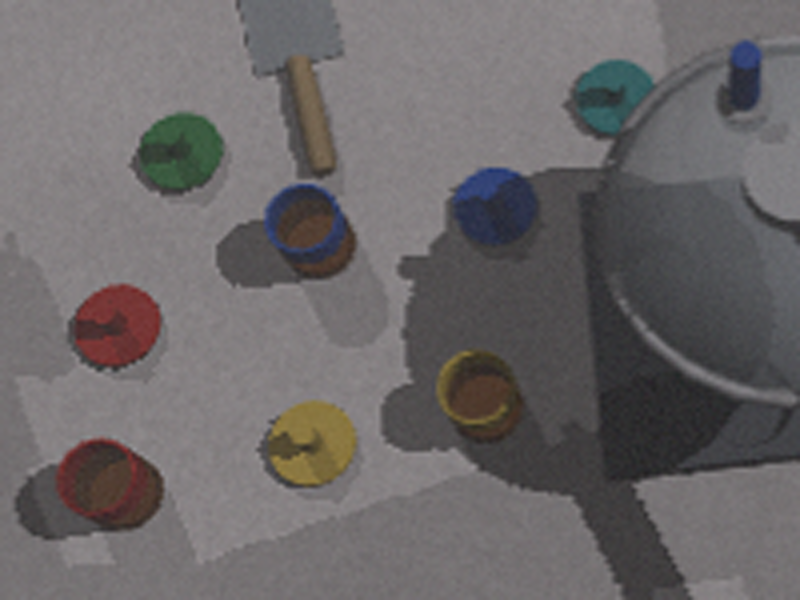

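All three jars stand upright and open, with matching covers beside them. The green and turquoise covers are the look-alikes. First I go to the hood grip at about (466,27).

send_rows --rows '[{"hand": 87,"x": 25,"y": 33,"z": 11},{"x": 25,"y": 33,"z": 11},{"x": 25,"y": 33,"z": 11},{"x": 25,"y": 33,"z": 11},{"x": 25,"y": 33,"z": 11},{"x": 25,"y": 33,"z": 11},{"x": 25,"y": 33,"z": 11},{"x": 25,"y": 33,"z": 11},{"x": 25,"y": 33,"z": 11},{"x": 25,"y": 33,"z": 11}]' --force 10

```text
schema error: expected keys hand, x, y, z, roll
```

```bash
python3 - <<'E'
from h import *
from scipy.optimize import least_squares
# refine grip: blue pixel blobs vs. grip column
for n,(r0,r1,c0,c1) in(("top",(255,285,290,320)),("side",(183,210,305,327))):
    im=cv2.imread(f"pics/{n}0.png")[r0:r1,c0:c1];h=cv2.cvtColor(im,cv2.COLOR_BGR2HSV)
    m=(h[...,0]>105)&(h[...,0]<130)&(h[...,1]>120);ys,xs=np.nonzero(m)
    u,v=xs.mean()+c0,ys.mean()+r0;print(n,u,v,len(xs),ys.min()+r0,ys.max()+r0,at(n,u,v,.265).round(1))
E
```

```text
top 303.10526315789474 270.6666666666667 57 267 274 [465.4  28.4 265. ]
side 316.02777777777777 193.61111111111111 36 191 196 [455.3  30.8 265. ]
```

send_rows --rows '[{"hand": 87,"x": 25,"y": 33,"z": 11,"roll": 0},{"hand": 87,"x": 25,"y": 33,"z": 11,"roll": 0},{"hand": 87,"x": 25,"y": 33,"z": 11,"roll": 0},{"hand": 87,"x": 25,"y": 33,"z": 11,"roll": 0},{"hand": 87,"x": 25,"y": 33,"z": 11,"roll": 0},{"hand": 87,"x": 25,"y": 33,"z": 11,"roll": 0},{"hand": 87,"x": 25,"y": 33,"z": 11,"roll": 0},{"hand": 87,"x": 25,"y": 33,"z": 11,"roll": 0},{"hand": 87,"x": 25,"y": 33,"z": 11,"roll": 0},{"hand": 87,"x": 25,"y": 33,"z": 11,"roll": 0}]' --force 10

```text
time: 1.1
position: [0.4232, -0.2951, 0.4025]
tool_rot: [3.113, 0.421, -0.001]
ft_force: [0.3, -0.7, -0.1]
grip_width: 1.0
grip_force: 0.0
```

send_rows --rows '[{"hand": 87,"x": 4,"y": 33,"z": 0,"roll": 0},{"hand": 87,"x": 4,"y": 33,"z": 0,"roll": 0},{"hand": 87,"x": 4,"y": 33,"z": 0,"roll": 0},{"hand": 87,"x": 4,"y": 33,"z": 0,"roll": 0},{"hand": 87,"x": 4,"y": 33,"z": 0,"roll": 0},{"hand": 87,"x": 4,"y": 33,"z": 0,"roll": 0},{"hand": 87,"x": 4,"y": 33,"z": 0,"roll": 0},{"hand": 87,"x": 4,"y": 33,"z": 0,"roll": 0},{"hand": 87,"x": 4,"y": 30,"z": 0,"roll": 0},{"hand": 87,"x": 4,"y": 30,"z": 0,"roll": 0}]'

```text
time: 2.1
position: [0.4623, 0.0287, 0.402]
tool_rot: [3.113, 0.421, -0.001]
ft_force: [-0.1, 0.2, 0.1]
grip_width: 0.998
grip_force: 0.0
```

send_rows --rows '[{"hand": 87,"x": 4,"y": -1,"z": -20,"roll": 0},{"hand": 87,"x": 0,"y": 0,"z": -20,"roll": 0},{"hand": 87,"x": 0,"y": 0,"z": -20,"roll": 0},{"hand": 87,"x": 0,"y": 0,"z": -16,"roll": 0},{"hand": 87,"x": 0,"y": 0,"z": -8,"roll": 0},{"hand": 0,"x": 0,"y": 0,"z": 0,"roll": 0},{"hand": 0,"x": 0,"y": 0,"z": 0,"roll": 0},{"hand": 0,"x": 0,"y": 0,"z": 0,"roll": 0},{"hand": 0,"x": 0,"y": 0,"z": 0,"roll": 0},{"hand": 0,"x": 0,"y": 0,"z": 0,"roll": 0}]' --force 8

```text
time: 3.1
position: [0.4668, 0.0263, 0.3188]
tool_rot: [3.113, 0.421, 0.001]
ft_force: [0.1, 0.1, 0.4]
grip_width: 0.631
grip_force: 0.0
```

```bash
python3 - <<'E'
import numpy as np
H=np.array([782,127.]);p=np.array([466.,28.]);r=np.linalg.norm(p-H);a=np.degrees(np.arctan2(*(p-H)[::-1]))%360
print(r,a)
for k in range(1,18):
    b=np.radians(a-5*k);q=H+330*np.array([np.cos(b),np.sin(b)]);print(k*5,(q-p).round(0),q.round(0),np.hypot(*q).round(0));p=q
E
```

```text
331.14498335321343 197.39531144555414
5 [-6. 28.] [460.  56.] 463.0
10 [-5. 28.] [455.  85.] 463.0
15 [-2. 29.] [452. 113.] 466.0
20 [ 0. 29.] [452. 142.] 474.0
25 [ 3. 29.] [455. 171.] 486.0
30 [ 5. 28.] [460. 199.] 501.0
35 [ 8. 28.] [467. 227.] 520.0
40 [10. 27.] [477. 254.] 541.0
45 [12. 26.] [490. 280.] 564.0
50 [14. 25.] [504. 305.] 589.0
55 [17. 24.] [521. 328.] 615.0
60 [19. 22.] [539. 350.] 643.0
65 [20. 20.] [560. 371.] 671.0
70 [22. 18.] [582. 389.] 700.0
75 [24. 16.] [605. 406.] 729.0
80 [25. 14.] [630. 420.] 757.0
85 [26. 12.] [656. 432.] 786.0
```

send_rows --rows '[{"hand": 0,"x": 0,"y": 0,"z": 0,"roll": 0},{"hand": 0,"x": 0,"y": 0,"z": 0,"roll": 0},{"hand": 0,"x": 0,"y": 0,"z": 0,"roll": 0},{"hand": 0,"x": 0,"y": 0,"z": 0,"roll": 0},{"hand": 0,"x": 0,"y": 0,"z": 0,"roll": 0},{"hand": 0,"x": 0,"y": 0,"z": 0,"roll": 0},{"hand": 0,"x": 0,"y": 0,"z": 0,"roll": 0},{"hand": 0,"x": 0,"y": 0,"z": 0,"roll": 0},{"hand": 0,"x": 0,"y": 0,"z": 0,"roll": 0},{"hand": 0,"x": 0,"y": 0,"z": 0,"roll": 0}]'

```text
time: 4.1
position: [0.4667, 0.0264, 0.3183]
tool_rot: [-3.113, -0.421, -0.0]
ft_force: [-0.4, 1.8, 0.2]
grip_width: 0.203
grip_force: 8.0
```

send_rows --rows '[{"hand": 0,"x": -3,"y": 14,"z": 0,"roll": -2.5},{"hand": 0,"x": -3,"y": 14,"z": 0,"roll": -2.5},{"hand": 0,"x": -5,"y": 28,"z": 0,"roll": -5},{"hand": 0,"x": -2,"y": 29,"z": 0,"roll": -5},{"hand": 0,"x": 0,"y": 29,"z": 0,"roll": -5},{"hand": 0,"x": 3,"y": 29,"z": 0,"roll": -5},{"hand": 0,"x": 5,"y": 28,"z": 0,"roll": -5},{"hand": 0,"x": 8,"y": 28,"z": 0,"roll": -5},{"hand": 0,"x": 5,"y": 14,"z": 0,"roll": -2.5},{"hand": 0,"x": 5,"y": 13,"z": 0,"roll": -2.5}]'

```text
time: 5.1
position: [0.4771, 0.2544, 0.318]
tool_rot: [3.069, -0.668, -0.009]
ft_force: [-7.9, 1.1, 5.1]
grip_width: 0.206
grip_force: 8.0
```

send_rows --rows '[{"hand": 0,"x": 12,"y": 26,"z": 0,"roll": -5},{"hand": 0,"x": 14,"y": 25,"z": 0,"roll": -5},{"hand": 0,"x": 17,"y": 24,"z": 0,"roll": -5},{"hand": 0,"x": 19,"y": 22,"z": 0,"roll": -5},{"hand": 0,"x": 20,"y": 20,"z": 0,"roll": -5},{"hand": 0,"x": 11,"y": 9,"z": 0,"roll": -2.5},{"hand": 0,"x": 11,"y": 9,"z": 0,"roll": -2.5},{"hand": 0,"x": 12,"y": 8,"z": 0,"roll": -2.5},{"hand": 0,"x": 12,"y": 8,"z": 0,"roll": -2.5},{"hand": 0,"x": 0,"y": 0,"z": 0,"roll": 0}]'

```text
time: 6.1
position: [0.5524, 0.3175, 0.2984]
tool_rot: [2.919, -1.121, -0.061]
ft_force: [1.2, 1.2, 1.4]
grip_width: 0.003
grip_force: 1.0
```

```bash
python3 - <<'E'
from h import *
s=get_state();print(s["joint_positions"].round(3),s["position"],s["qd"].round(3),cv2.Rodrigues(s["tool_rot"])[0].round(3))
a=get_image("top");b=get_image("side");cv2.imwrite("pics/t1.png",a);cv2.imwrite("pics/s1.png",b)
c=np.hstack([cv2.resize(a[60:420,100:500],None,fx=1,fy=1),b[60:420,150:550]]);cv2.imwrite("pics/m1.png",c)
E
```

```text
[-1.079  0.362  0.687  1.471 -0.247  1.428 -2.684] [0.55236029 0.31748491 0.2984431 ] [ 0.071 -0.046 -0.109  0.029  0.05   0.003  0.001] [[ 0.742 -0.669 -0.042]
 [-0.669 -0.743  0.001]
 [-0.032  0.027 -0.999]]
```

View pics/m1.png

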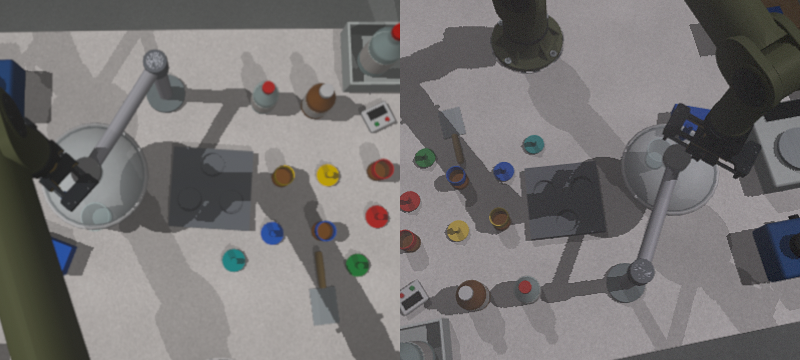

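The last joint ran into its range, so the grip slipped out with the hood about half swung. I'll lift, roll back and look for the grip.

send_rows --rows '[{"hand": 0,"x": 0,"y": 0,"z": 20,"roll": 0},{"hand": 87,"x": 0,"y": 0,"z": 25,"roll": 0},{"hand": 87,"x": 0,"y": 0,"z": 25,"roll": 8.5},{"hand": 87,"x": 0,"y": 0,"z": 30,"roll": 8.5},{"hand": 87,"x": 0,"y": 0,"z": 0,"roll": 8.5},{"hand": 87,"x": 0,"y": 0,"z": 0,"roll": 8.5},{"hand": 87,"x": 0,"y": 0,"z": 0,"roll": 8.5},{"hand": 87,"x": 0,"y": 0,"z": 0,"roll": 8.5},{"hand": 87,"x": 0,"y": 0,"z": 0,"roll": 8.5},{"hand": 87,"x": 0,"y": 0,"z": 0,"roll": 8.5}]'

```text
time: 7.2
position: [0.5513, 0.3153, 0.3992]
tool_rot: [3.027, 0.707, -0.045]
ft_force: [-0.7, 1.0, 0.5]
grip_width: 0.745
grip_force: 0.0
```

send_rows --rows '[{"hand": 87,"x": -10,"y": -20,"z": 0,"roll": 8.5},{"hand": 87,"x": -10,"y": -20,"z": 0,"roll": 8.5},{"hand": 87,"x": -10,"y": -20,"z": 0,"roll": 8.5},{"hand": 87,"x": -10,"y": -20,"z": 0,"roll": 8.5},{"hand": 87,"x": -10,"y": -20,"z": 0,"roll": 8.5},{"hand": 87,"x": 0,"y": -20,"z": 0,"roll": 8.5},{"hand": 87,"x": 0,"y": -20,"z": 0,"roll": 8.5},{"hand": 87,"x": 0,"y": -20,"z": 0,"roll": 8.5},{"hand": 87,"x": 0,"y": 0,"z": 0,"roll": 8.5},{"hand": 87,"x": 0,"y": 0,"z": 0,"roll": 0}]'

```text
time: 8.2
position: [0.5009, 0.1549, 0.3996]
tool_rot: [1.941, 2.414, -0.001]
ft_force: [-0.1, 0.8, 0.2]
grip_width: 0.998
grip_force: 0.0
```

```bash
python3 - <<'E'
from h import *
s=get_state();print(s["joint_positions"].round(3),s["position"],cv2.Rodrigues(s["tool_rot"])[0].round(3))
a=get_image("top");b=get_image("side");cv2.imwrite("pics/t2.png",a);cv2.imwrite("pics/s2.png",b)
c=np.hstack([a[60:420,100:500],b[60:420,150:550]]);cv2.imwrite("pics/m2.png",c)
H=at("top",255,120,.241)
g=lambda A:(782+330*np.cos(A),127+330*np.sin(A))
for d in range(110,160,5):
    x,y=g(np.radians(d));q=np.array([[x,y,290]])/1000;print(d,round(x),round(y),proj("top",q)[0].round(0),proj("side",q)[0].round(0))
E
```

```text
[-0.896 -0.01   0.523  1.616  0.044  1.513 -0.159] [0.50092198 0.1548639  0.39964004] [[-0.214  0.976  0.034]
 [ 0.976  0.215 -0.028]
 [-0.035  0.027 -0.999]]
110 669 437 [ 95. 170.] [526. 247.]
115 643 426 [100. 183.] [517. 236.]
120 617 413 [107. 195.] [507. 226.]
125 593 397 [114. 207.] [496. 217.]
130 570 380 [123. 219.] [485. 209.]
135 549 360 [132. 229.] [473. 201.]
140 529 339 [143. 239.] [461. 195.]
145 512 316 [154. 248.] [449. 190.]
150 496 292 [167. 256.] [436. 185.]
155 483 266 [180. 263.] [423. 182.]
```

View pics/m2.png

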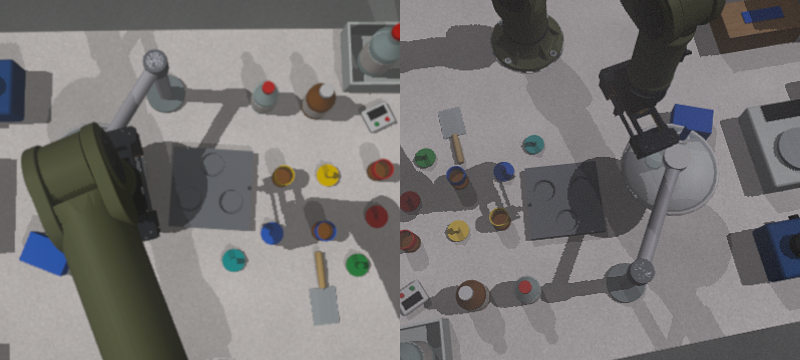

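The side view shows the grip top at about (437,187), so the boom points to 150° and the grip is at about (496,291). I'll re-grasp it there.

send_rows --rows '[{"hand": 87,"x": -1,"y": 23,"z": 0,"roll": 0},{"hand": 87,"x": -1,"y": 23,"z": 0,"roll": 0},{"hand": 87,"x": -1,"y": 23,"z": 0,"roll": 0},{"hand": 87,"x": -1,"y": 23,"z": 0,"roll": 0},{"hand": 87,"x": -1,"y": 23,"z": 0,"roll": 0},{"hand": 87,"x": -2,"y": 23,"z": 0,"roll": 0},{"hand": 87,"x": 0,"y": 0,"z": 0,"roll": 0},{"hand": 87,"x": 0,"y": 0,"z": 0,"roll": 0}]' --force 15

```text
time: 9.1
position: [0.4943, 0.2954, 0.3986]
tool_rot: [1.938, 2.415, -0.005]
ft_force: [0.8, 0.5, 0.4]
grip_width: 1.005
grip_force: 0.0
```

```bash
python3 - <<'E'
from h import *
s=get_state();print(s["joint_positions"].round(3),s["position"])
R=cv2.Rodrigues(s["tool_rot"])[0];print("tip",s["position"]+R@[0,0,.07],"grasp",s["position"]+R@[0,0,.051])
b=get_image("side");cv2.imwrite("pics/s3.png",b)
cv2.imwrite("pics/m3.png",cv2.resize(b[100:250,360:560],None,fx=3,fy=3))
E
```

```text
[-1.001  0.125  0.441  1.491 -0.01   1.526 -0.345] [0.49434185 0.2953808  0.39858689]
tip [0.49664958 0.29325628 0.3286572 ] grasp [0.49602319 0.29383293 0.34763812]
```

View pics/m3.png

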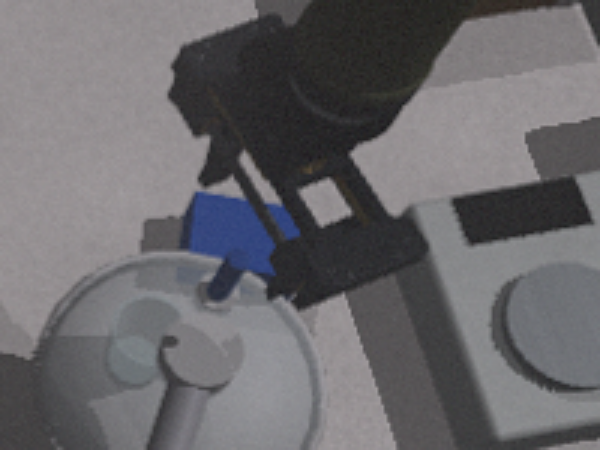

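```bash
python3 - <<'E'
from h import *
print(at("side",431.5,197,.238),at("side",438.8,185.5,.29),proj("side",[[.4966,.2933,.3287],[.4966-.045,.2933-.01,.3287],[.4966+.045,.2933+.01,.3287]]))
E
```

```text
[501.63072087 293.75076285 238.        ] [498.0399208  297.17419688 290.        ] [[441.96348064 177.19535649]
 [431.56562006 159.39980866]
 [452.68257984 195.50837238]]
```

send_rows --rows '[{"hand": 87,"x": 3,"y": 2,"z": -20,"roll": 0},{"hand": 87,"x": 0,"y": 0,"z": -20,"roll": 0},{"hand": 87,"x": 0,"y": 0,"z": -20,"roll": 0},{"hand": 87,"x": 0,"y": 0,"z": -14,"roll": 0},{"hand": 60,"x": 0,"y": 0,"z": -6,"roll": 0},{"hand": 0,"x": 0,"y": 0,"z": 0,"roll": 0},{"hand": 0,"x": 0,"y": 0,"z": 0,"roll": 0},{"hand": 0,"x": 0,"y": 0,"z": 0,"roll": 0},{"hand": 0,"x": 0,"y": 0,"z": 0,"roll": 0},{"hand": 0,"x": 0,"y": 0,"z": 0,"roll": 0}]' --force 15

```text
time: 10.15
position: [0.4976, 0.2968, 0.3195]
tool_rot: [1.939, 2.415, -0.001]
ft_force: [0.6, 0.5, -0.4]
grip_width: 0.536
grip_force: 0.0
```

send_rows --rows '[{"hand": 0,"x": 0,"y": 0,"z": 0,"roll": 0},{"hand": 0,"x": 0,"y": 0,"z": 0,"roll": 0},{"hand": 0,"x": 0,"y": 0,"z": 0,"roll": 0},{"hand": 0,"x": 0,"y": 0,"z": 0,"roll": 0},{"hand": 0,"x": 0,"y": 0,"z": 0,"roll": 0},{"hand": 0,"x": 0,"y": 0,"z": 0,"roll": 0},{"hand": 0,"x": 0,"y": 0,"z": 0,"roll": 0}]'

```text
time: 10.85
position: [0.4972, 0.2967, 0.3189]
tool_rot: [1.94, 2.416, -0.004]
ft_force: [-0.1, 0.1, 1.3]
grip_width: 0.21
grip_force: 15.0
```

send_rows --rows '[{"hand": 0,"x": 7,"y": 13,"z": 0,"roll": 0},{"hand": 0,"x": 7,"y": 12,"z": 0,"roll": 0},{"hand": 0,"x": 8,"y": 12,"z": 0,"roll": 0},{"hand": 0,"x": 9,"y": 12,"z": 0,"roll": 0},{"hand": 0,"x": 9,"y": 11,"z": 0,"roll": 0},{"hand": 0,"x": 10,"y": 11,"z": 0,"roll": 0},{"hand": 0,"x": 10,"y": 10,"z": 0,"roll": 0},{"hand": 0,"x": 10,"y": 10,"z": 0,"roll": 0},{"hand": 0,"x": 0,"y": 0,"z": 0,"roll": 0},{"hand": 0,"x": 0,"y": 0,"z": 0,"roll": 0}]'

```text
time: 11.85
position: [0.5704, 0.3847, 0.3189]
tool_rot: [1.941, 2.407, -0.004]
ft_force: [5.5, -3.6, -0.0]
grip_width: 0.201
grip_force: 15.0
```

send_rows --rows '[{"hand": 0,"x": 11,"y": 8,"z": 0,"roll": 0},{"hand": 0,"x": 11,"y": 8,"z": 0,"roll": 0},{"hand": 0,"x": 12,"y": 7,"z": 0,"roll": 0},{"hand": 0,"x": 12,"y": 7,"z": 0,"roll": 0},{"hand": 0,"x": 12,"y": 6,"z": 0,"roll": 0},{"hand": 0,"x": 0,"y": 0,"z": 0,"roll": 0},{"hand": 0,"x": 0,"y": 0,"z": 0,"roll": 0}]'

```text
time: 12.55
position: [0.6215, 0.4207, 0.3183]
tool_rot: [1.944, 2.418, -0.026]
ft_force: [-15.4, -9.2, 5.9]
grip_width: 0.198
grip_force: 15.1
```

send_rows --rows '[{"hand": 0,"x": -5,"y": -2,"z": 0,"roll": 0},{"hand": 0,"x": 0,"y": 0,"z": 0,"roll": 0},{"hand": 50,"x": 0,"y": 0,"z": 0,"roll": 0},{"hand": 50,"x": 0,"y": 0,"z": 0,"roll": 0},{"hand": 50,"x": 0,"y": 0,"z": 0,"roll": 0},{"hand": 50,"x": 0,"y": 0,"z": 0,"roll": 0},{"hand": 50,"x": 0,"y": 0,"z": 20,"roll": 0},{"hand": 87,"x": 0,"y": 0,"z": 25,"roll": 0},{"hand": 87,"x": 0,"y": 0,"z": 25,"roll": 0},{"hand": 87,"x": 0,"y": 0,"z": 25,"roll": 0}]'

```text
time: 13.55
position: [0.6204, 0.422, 0.4151]
tool_rot: [1.939, 2.416, -0.002]
ft_force: [-0.4, -1.0, 0.7]
grip_width: 0.764
grip_force: 0.0
```

send_rows --rows '[{"hand": 87,"x": -20,"y": -40,"z": 0,"roll": -8},{"hand": 87,"x": -20,"y": -40,"z": 0,"roll": -8},{"hand": 87,"x": -20,"y": -40,"z": 0,"roll": -8},{"hand": 87,"x": -20,"y": -40,"z": 0,"roll": -8},{"hand": 87,"x": -20,"y": -40,"z": 0,"roll": -8},{"hand": 87,"x": -10,"y": -40,"z": 0,"roll": -8},{"hand": 87,"x": -10,"y": -40,"z": 0,"roll": -8},{"hand": 87,"x": -5,"y": -40,"z": 0,"roll": -8},{"hand": 87,"x": 0,"y": -40,"z": 0,"roll": -8},{"hand": 87,"x": 0,"y": -40,"z": 0,"roll": 0}]'

```text
time: 14.55
position: [0.4953, 0.02, 0.4145]
tool_rot: [3.0, 0.812, -0.04]
ft_force: [0.4, -0.7, -0.2]
grip_width: 1.0
grip_force: 0.0
```

send_rows --rows '[{"hand": 87,"x": 0,"y": -45,"z": 0,"roll": 0},{"hand": 87,"x": 0,"y": -45,"z": 0,"roll": 0},{"hand": 87,"x": 0,"y": -45,"z": 0,"roll": 0},{"hand": 87,"x": -10,"y": -45,"z": 0,"roll": 0},{"hand": 87,"x": -20,"y": -45,"z": 0,"roll": 0},{"hand": 87,"x": -20,"y": -45,"z": 0,"roll": 0},{"hand": 87,"x": -20,"y": -45,"z": 0,"roll": 0},{"hand": 87,"x": -20,"y": -45,"z": 0,"roll": 0},{"hand": 87,"x": -30,"y": -45,"z": 0,"roll": 0},{"hand": 87,"x": -30,"y": -45,"z": 0,"roll": 0}]'

```text
time: 15.55
position: [0.3492, -0.423, 0.4146]
tool_rot: [2.996, 0.818, -0.038]
ft_force: [1.3, -0.3, 0.7]
grip_width: 0.997
grip_force: 0.0
```

```bash
cat > meas.py <<'E'
from h import *
from scipy.optimize import least_squares
HUE={"yellow":(20,35),"blue":(108,130),"red":None}
def mask(im,c):
    h=cv2.cvtColor(im,cv2.COLOR_BGR2HSV);H,S,V=h[...,0].astype(int),h[...,1],h[...,2]
    hh=((H<6)|(H>172)) if c=="red" else (H>=HUE[c][0])&(H<=HUE[c][1])
    return ((hh)&(S>130)&(V>45)).astype(np.uint8)
def blobs(im,c,a0=25):
    n,l,s,ce=cv2.connectedComponentsWithStats(mask(im,c))
    out=[]
    for i in range(1,n):
        if s[i,4]>a0: out.append((ce[i].round(1).tolist(),s[i].tolist(),cv2.minEnclosingCircle(np.argwhere(l==i)[:,::-1].astype(np.float32))))
    return out
E
python3 - <<'E'
from meas import *
s=get_state();print(s["joint_positions"].round(3),s["position"],s["tool_rot"])
for n in("top","side"):
    im=get_image(n);cv2.imwrite(f"pics/{n}4.png",im)
    for c in HUE:
        for b in blobs(im,c):
            (u,v),r=b[2]; print(n,c,b[0],b[1][2:],"mec",round(u,1),round(v,1),round(r,1),"z60",at(n,u,v,.06)[:2].round(0),"z8",at(n,u,v,.01)[:2].round(0))
E
```

```text
[-0.311  0.084  1.21   1.547 -0.042  1.542 -0.141] [ 0.3491752  -0.4229924   0.41462596] [ 2.99617042  0.81811157 -0.03847102]
top yellow [383.4, 235.6] [22, 21, 151] mec 383.5 235.5 11.0 z60 [ 557. -163.] z8 [ 563. -171.]
top yellow [427.3, 234.8] [22, 22, 376] mec 427.3 235.0 11.1 z60 [ 557. -270.] z8 [ 562. -282.]
top blue [605.4, 91.2] [18, 17, 234] mec 605.3 91.1 9.2 z60 [ 919. -740.] z8 [ 940. -772.]
top blue [82.6, 147.3] [55, 54, 1768] mec 84.5 147.0 37.1 z60 [786. 569.] z8 [802. 593.]
top blue [105.5, 193.2] [8, 8, 52] mec 105.7 193.7 4.6 z60 [668. 512.] z8 [679. 533.]
top blue [371.6, 293.0] [22, 21, 364] mec 371.9 293.0 10.9 z60 [ 419. -132.] z8 [ 419. -138.]
top blue [432.9, 291.2] [7, 18, 38] mec 429.5 290.5 8.5 z60 [ 423. -270.] z8 [ 423. -282.]
top blue [145.8, 313.0] [52, 43, 1395] mec 145.5 313.0 26.2 z60 [378. 408.] z8 [376. 425.]
top blue [20.6, 435.5] [42, 18, 677] mec 20.5 435.5 21.8 z60 [ 95. 701.] z8 [ 81. 730.]
top red [500.2, 91.2] [18, 17, 235] mec 500.5 91.5 9.2 z60 [ 918. -469.] z8 [ 939. -490.]
top red [368.2, 147.2] [12, 11, 107] mec 368.2 147.3 5.8 z60 
[... 800 characters left out ...]
] mec 509.5 228.5 3.8 z60 [561. 541.] z8 [548. 569.]
side blue [250.2, 236.9] [12, 7, 43] mec 250.5 236.5 5.7 z60 [ 453. -144.] z8 [ 435. -148.]
side blue [554.5, 309.7] [64, 63, 1596] mec 553.5 305.5 38.1 z60 [780. 581.] z8 [776. 610.]
side blue [12.7, 452.5] [24, 21, 359] mec 13.5 452.5 12.9 z60 [ 862. -737.] z8 [ 862. -768.]
side red [161.0, 257.8] [21, 16, 166] mec 159.1 260.0 10.1 z60 [ 473. -387.] z8 [ 456. -401.]
side red [155.2, 267.1] [12, 7, 51] mec 154.5 267.5 6.0 z60 [ 491. -400.] z8 [ 474. -415.]
side red [274.9, 346.5] [12, 12, 98] mec 274.7 346.3 6.0 z60 [ 747. -127.] z8 [ 742. -130.]
side red [138.3, 425.4] [20, 20, 311] mec 139.0 426.0 10.8 z60 [ 863. -462.] z8 [ 863. -480.]
```

View pics/top4.png

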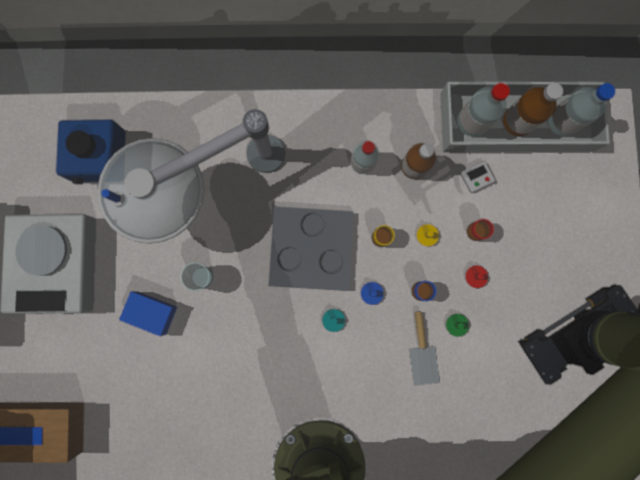

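```bash
python3 - <<'E'
from meas import *
im=cv2.imread("pics/top4.png")
g=cv2.cvtColor(im,cv2.COLOR_BGR2GRAY)
# tray by gray darkness
m=((g<95)).astype(np.uint8)[195:300,260:365]
n,l,s,c=cv2.connectedComponentsWithStats(m);i=1+np.argmax(s[1:,4]);p=np.argwhere(l==i)[:,::-1].astype(np.float32)+[260,195]
bx=cv2.boxPoints(cv2.minAreaRect(p.astype(np.float32)));tc=[at("top",*q,.02)[:2] for q in bx];print("tray",s[i],np.round(tc,0).tolist(),np.mean(tc,0).round(1),np.linalg.norm(np.diff(tc,axis=0),axis=1).round(0))
T=np.mean(tc,0)
hs=cv2.cvtColor(im,cv2.COLOR_BGR2HSV);h=hs[...,0];mb=((h>105)&(h<130)&(hs[...,1]>75)).astype(np.uint8)[278:304,410:440]
n,l,s,c=cv2.connectedComponentsWithStats(mb);i=1+np.argmax(s[1:,4]);q=(np.argwhere(l==i)[:,::-1]+[410,278]).astype(np.float32)
(u,v),r=cv2.minEnclosingCircle(q);print("bluejar",s[i],u,v,r,at("top",u,v,.06)[:2])
bj=at("top",u,v,.06)[:2]
x0,y0=260,190;f=4
o=cv2.resize(im[190:335,260:460],None,fx=f,fy=f,interpolation=cv2.INTER_CUBIC)
def circ(x,y,z,r,col):
    a=np.linspace(0,6.283,60);P=np.c_[x+r*np.cos(a),y+r*np.sin(a),0*a+z]/1000
    w=((proj("top",P)-[x0,y0]+.5)*f).astype(int);cv2.polylines(o,[w.reshape(-1,1,2)],True,col,1)
W=[at("top",*q,.02)[:2] for q in((313,224),(289,259),(330,261))]
print(np.round(W,0).tolist(),[np.linalg.norm(w-T).round(0) for w in W])
for w in W: circ(*w,20,29,(255,255,255))
circ(*bj,60,25,(0,255,0));circ(557,-163,60,25,(0,255,0));circ(562,-282,8,29,(0,0,0));circ(419,-138,8,29,(0,255,255))
cv2.imwrite("pics/o4.png",o)
E
```

```text
tray [   0    0   98   95 7191] [[443.0, 151.0], [670.0, 139.0], [654.0, -110.0], [427.0, -93.0]] [548.5  21.7] [228. 249. 228.]
bluejar [  4   3  23  20 149] 425.0 291.0 11.180439949035645 [ 421.95389936 -259.44374757]
[[593.0, 7.0], [506.0, 67.0], [499.0, -35.0]] [np.float64(47.0), np.float64(62.0), np.float64(75.0)]
```

View pics/o4.png

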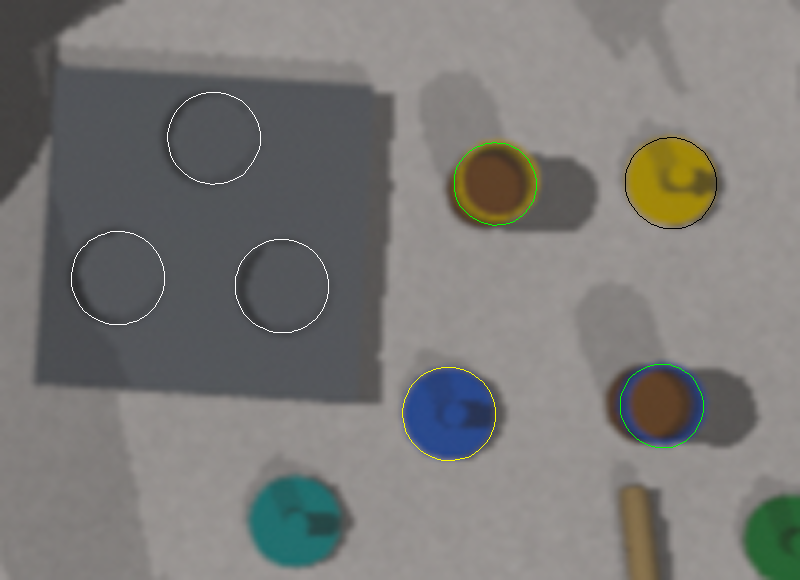

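The overlay circles sit on the rims, discs and wells. The wells are W0 (593,7), W1 (506,67) and W2 (499,-35), 102–106 mm apart, so the tray centre is about (533,13). The jars are yellow (557,-163), blue (422,-259) and red (570,-404). I'll start with the yellow jar.

send_rows --rows '[{"hand": 87,"x": 26,"y": 33,"z": -20,"roll": 0},{"hand": 87,"x": 26,"y": 33,"z": -20,"roll": 0},{"hand": 87,"x": 26,"y": 33,"z": -20,"roll": 0},{"hand": 87,"x": 26,"y": 33,"z": -20,"roll": 0},{"hand": 87,"x": 26,"y": 33,"z": -20,"roll": 0},{"hand": 87,"x": 26,"y": 33,"z": -20,"roll": 0},{"hand": 87,"x": 26,"y": 33,"z": -20,"roll": 0},{"hand": 87,"x": 27,"y": 31,"z": -20,"roll": 0},{"hand": 87,"x": 0,"y": 0,"z": -20,"roll": 0},{"hand": 87,"x": 0,"y": 0,"z": 0,"roll": 0}]' --force 15

```text
time: 16.65
position: [0.5584, -0.1573, 0.2313]
tool_rot: [2.997, 0.821, -0.05]
ft_force: [-0.9, -1.5, -0.4]
grip_width: 0.997
grip_force: 0.0
```

```bash
cat > gp.py <<'E'
from h import *
s=get_state();R=cv2.Rodrigues(s["tool_rot"])[0];p=s["position"]
print("q",s["joint_positions"].round(2),"tcp",(p*1000).round(1),"grasp",((p+R@[0,0,.051])*1000).round(1),"zax",R[:,2].round(3),"yang",np.degrees(np.arctan2(R[1,1],R[0,1])).round(1),"w",round(s["grip_width"]*87,1),"F",s["ft_force"].round(1))
E
python3 gp.py
```

```text
q [-0.59  0.31  0.95  1.73 -0.22  1.24 -0.62] tcp [ 558.4 -157.3  231.3] grasp [ 557.3 -159.4  180.4] zax [-0.022 -0.041 -0.999] yang -59.3 w 86.7 F [-0.9 -1.5 -0.4]
```

send_rows --rows '[{"hand": 87,"x": 0,"y": -3,"z": -30,"roll": 0},{"hand": 87,"x": 0,"y": 0,"z": -30,"roll": 0},{"hand": 87,"x": 0,"y": 0,"z": -30,"roll": 0},{"hand": 87,"x": 0,"y": 0,"z": -25,"roll": 0},{"hand": 87,"x": 0,"y": 0,"z": -15,"roll": 0},{"hand": 80,"x": 0,"y": 0,"z": -8,"roll": 0},{"hand": 30,"x": 0,"y": 0,"z": 0,"roll": 0},{"hand": 30,"x": 0,"y": 0,"z": 0,"roll": 0},{"hand": 30,"x": 0,"y": 0,"z": 0,"roll": 0},{"hand": 30,"x": 0,"y": 0,"z": 0,"roll": 0}]' --force 20

```text
time: 17.65
position: [0.5597, -0.1626, 0.097]
tool_rot: [2.997, 0.816, -0.04]
ft_force: [0.5, 1.2, 0.2]
grip_width: 0.642
grip_force: 0.0
```

send_rows --rows '[{"hand": 30,"x": 0,"y": 0,"z": 0,"roll": 0},{"hand": 30,"x": 0,"y": 0,"z": 0,"roll": 0},{"hand": 30,"x": 0,"y": 0,"z": 0,"roll": 0},{"hand": 30,"x": 0,"y": 0,"z": 0,"roll": 0},{"hand": 30,"x": 0,"y": 0,"z": 0,"roll": 0}]'

```text
time: 18.15
position: [0.5594, -0.1624, 0.0967]
tool_rot: [2.998, 0.816, -0.041]
ft_force: [-0.2, 0.8, 6.5]
grip_width: 0.577
grip_force: 20.0
```

```bash
python3 gp.py
```

```text
q [-0.48  0.48  0.86  1.85 -0.37  1.   -0.52] tcp [ 559.4 -162.4   96.7] grasp [ 558.5 -164.5   45.8] zax [-0.017 -0.04  -0.999] yang -59.5 w 50.2 F [-0.2  0.8  6.5]
```

send_rows --rows '[{"hand": 30,"x": 0,"y": 0,"z": 15,"roll": 0},{"hand": 30,"x": 0,"y": 0,"z": 30,"roll": 0},{"hand": 30,"x": 0,"y": 0,"z": 30,"roll": 0},{"hand": 30,"x": 5,"y": 24,"z": 20,"roll": 0},{"hand": 30,"x": 5,"y": 25,"z": 5,"roll": 0},{"hand": 30,"x": 5,"y": 25,"z": 0,"roll": 0},{"hand": 30,"x": 5,"y": 25,"z": 0,"roll": 0},{"hand": 30,"x": 5,"y": 25,"z": 0,"roll": 0},{"hand": 30,"x": 5,"y": 25,"z": 0,"roll": 0},{"hand": 30,"x": 4,"y": 22,"z": 0,"roll": 0}]'

```text
time: 19.15
position: [0.5931, 0.0098, 0.1965]
tool_rot: [2.997, 0.817, -0.042]
ft_force: [0.4, 0.2, -0.8]
grip_width: 0.579
grip_force: 19.9
```

send_rows --rows '[{"hand": 30,"x": 0,"y": 0,"z": -10,"roll": 0},{"hand": 30,"x": 0,"y": 0,"z": -20,"roll": 0},{"hand": 30,"x": 0,"y": 0,"z": -15,"roll": 0},{"hand": 30,"x": 0,"y": 0,"z": 0,"roll": 0}]'

```text
time: 19.55
position: [0.5911, 0.0075, 0.1487]
tool_rot: [2.998, 0.814, -0.05]
ft_force: [-0.8, -0.1, -0.9]
grip_width: 0.583
grip_force: 19.9
```

```bash
python3 gp.py
```

```text
q [-0.77  0.43  0.85  1.78 -0.31  1.12 -0.86] tcp [591.1   7.5 148.7] grasp [590.    5.4  97.7] zax [-0.022 -0.042 -0.999] yang -59.6 w 50.7 F [-0.8 -0.1 -0.9]
```

send_rows --rows '[{"hand": 30,"x": 3,"y": 2,"z": -15,"roll": 0},{"hand": 30,"x": 0,"y": 0,"z": -12,"roll": 0},{"hand": 30,"x": 0,"y": 0,"z": -6,"roll": 0},{"hand": 30,"x": 0,"y": 0,"z": -5,"roll": 0},{"hand": 30,"x": 0,"y": 0,"z": 0,"roll": 0},{"hand": 30,"x": 0,"y": 0,"z": 0,"roll": 0}]'

```text
time: 20.15
position: [0.5962, 0.0103, 0.1132]
tool_rot: [2.998, 0.816, -0.042]
ft_force: [-0.6, 0.3, -0.9]
grip_width: 0.581
grip_force: 19.9
```

```bash
python3 gp.py
```

```text
q [-0.74  0.48  0.82  1.79 -0.35  1.05 -0.83] tcp [596.2  10.3 113.2] grasp [595.3   8.3  62.2] zax [-0.017 -0.041 -0.999] yang -59.5 w 50.5 F [-0.6  0.3 -0.9]
```

send_rows --rows '[{"hand": 30,"x": -2,"y": -1,"z": -2,"roll": 0},{"hand": 30,"x": 0,"y": 0,"z": -1,"roll": 0},{"hand": 30,"x": 0,"y": 0,"z": 0,"roll": 0},{"hand": 68,"x": 0,"y": 0,"z": 0,"roll": 0},{"hand": 68,"x": 0,"y": 0,"z": 0,"roll": 0},{"hand": 68,"x": 0,"y": 0,"z": 0,"roll": 0},{"hand": 68,"x": 0,"y": 0,"z": 0,"roll": 0},{"hand": 68,"x": 0,"y": 0,"z": 15,"roll": 0},{"hand": 68,"x": 0,"y": 0,"z": 30,"roll": 0},{"hand": 68,"x": 0,"y": 0,"z": 30,"roll": 0}]'

```text
time: 21.15
position: [0.5938, 0.0092, 0.1865]
tool_rot: [2.997, 0.815, -0.043]
ft_force: [1.5, -0.4, -0.3]
grip_width: 0.781
grip_force: 0.0
```

send_rows --rows '[{"hand": 87,"x": -25,"y": -38,"z": 20,"roll": 0},{"hand": 87,"x": -25,"y": -38,"z": 0,"roll": 0},{"hand": 87,"x": -25,"y": -38,"z": 0,"roll": 0},{"hand": 87,"x": -25,"y": -38,"z": 0,"roll": 0},{"hand": 87,"x": -25,"y": -38,"z": 0,"roll": 0},{"hand": 87,"x": -25,"y": -38,"z": 0,"roll": 0},{"hand": 87,"x": -21,"y": -38,"z": 0,"roll": 0},{"hand": 87,"x": 0,"y": 0,"z": 0,"roll": 0}]'

```text
time: 21.95
position: [0.4192, -0.2627, 0.2062]
tool_rot: [3.001, 0.8, -0.041]
ft_force: [0.3, -0.2, -0.2]
grip_width: 1.002
grip_force: 0.0
```

```bash
python3 gp.py; python3 - <<'E'
from meas import *
im=get_image("top");cv2.imwrite("pics/t5.png",im)
for c in HUE:
    for b in blobs(im,c):
        (u,v),r=b[2]
        if 280<u<495 and 200<v<340: print(c,b[1][2:],round(u,1),round(v,1),round(r,1),at("top",u,v,.072)[:2].round(0),"z60",at("top",u,v,.06)[:2].round(0),"z8",at("top",u,v,.008)[:2].round(0))
E
```

```text
q [-0.6   0.06  1.13  1.97 -0.01  1.14 -0.52] tcp [ 419.2 -262.7  206.2] grasp [ 418.3 -264.8  155.2] zax [-0.016 -0.041 -0.999] yang -60.1 w 87.2 F [ 0.3 -0.2 -0.2]
yellow [21, 22, 172] 313.0 221.1 10.9 [592.   7.] z60 [594.   7.] z8 [602.   6.]
yellow [22, 22, 376] 427.4 235.0 11.1 [ 555. -267.] z60 [ 557. -270.] z8 [ 563. -282.]
blue [22, 21, 371] 371.8 293.0 11.0 [ 419. -130.] z60 [ 419. -132.] z8 [ 419. -138.]
red [23, 19, 164] 482.0 229.0 11.2 [ 568. -400.] z60 [ 570. -404.] z8 [ 576. -423.]
```

The yellow jar sits in W0, with its rim at (592,7). Next is the blue jar.

send_rows --rows '[{"hand": 87,"x": 4,"y": 5,"z": -20,"roll": 0},{"hand": 87,"x": 0,"y": 0,"z": -30,"roll": 0},{"hand": 87,"x": 0,"y": 0,"z": -25,"roll": 0},{"hand": 87,"x": 0,"y": 0,"z": -20,"roll": 0},{"hand": 87,"x": 0,"y": 0,"z": -10,"roll": 0},{"hand": 80,"x": 0,"y": 0,"z": -4,"roll": 0},{"hand": 30,"x": 0,"y": 0,"z": 0,"roll": 0},{"hand": 30,"x": 0,"y": 0,"z": 0,"roll": 0},{"hand": 30,"x": 0,"y": 0,"z": 0,"roll": 0},{"hand": 30,"x": 0,"y": 0,"z": 0,"roll": 0}]'

```text
time: 23.0
position: [0.4276, -0.2517, 0.0967]
tool_rot: [2.997, 0.816, -0.04]
ft_force: [0.7, -1.7, 1.0]
grip_width: 0.646
grip_force: 0.7
```

send_rows --rows '[{"hand": 30,"x": 0,"y": 0,"z": 0,"roll": 0},{"hand": 30,"x": 0,"y": 0,"z": 0,"roll": 0},{"hand": 30,"x": 0,"y": 0,"z": 0,"roll": 0},{"hand": 30,"x": 0,"y": 0,"z": 0,"roll": 0},{"hand": 30,"x": 0,"y": 0,"z": 0,"roll": 0}]'

```text
time: 23.5
position: [0.4279, -0.252, 0.0967]
tool_rot: [2.997, 0.816, -0.04]
ft_force: [1.6, -0.4, 6.7]
grip_width: 0.565
grip_force: 19.8
```

```bash
python3 gp.py
```

```text
q [-0.46  0.31  1.03  2.07 -0.27  0.92 -0.33] tcp [ 427.9 -252.    96.7] grasp [ 427.1 -254.1   45.8] zax [-0.016 -0.041 -0.999] yang -59.5 w 49.1 F [ 1.6 -0.4  6.7]
```

send_rows --rows '[{"hand": 30,"x": 0,"y": 0,"z": 15,"roll": 0},{"hand": 30,"x": 0,"y": 0,"z": 30,"roll": 0},{"hand": 30,"x": 0,"y": 0,"z": 30,"roll": 0},{"hand": 30,"x": 8,"y": 30,"z": 20,"roll": 0},{"hand": 30,"x": 8,"y": 30,"z": 5,"roll": 0},{"hand": 30,"x": 8,"y": 30,"z": 0,"roll": 0},{"hand": 30,"x": 8,"y": 30,"z": 0,"roll": 0},{"hand": 30,"x": 8,"y": 30,"z": 0,"roll": 0},{"hand": 30,"x": 8,"y": 30,"z": 0,"roll": 0},{"hand": 30,"x": 8,"y": 30,"z": 0,"roll": 0}]'

```text
time: 24.5
position: [0.4821, -0.0401, 0.1952]
tool_rot: [2.999, 0.817, -0.046]
ft_force: [-0.3, -0.1, -2.0]
grip_width: 0.561
grip_force: 19.8
```

send_rows --rows '[{"hand": 30,"x": 8,"y": 30,"z": 0,"roll": 0},{"hand": 30,"x": 8,"y": 30,"z": 0,"roll": 0},{"hand": 30,"x": 8,"y": 30,"z": 0,"roll": 0},{"hand": 30,"x": 5,"y": 24,"z": 0,"roll": 0},{"hand": 30,"x": 0,"y": 0,"z": -20,"roll": 0},{"hand": 30,"x": 0,"y": 0,"z": -20,"roll": 0},{"hand": 30,"x": 0,"y": 0,"z": -15,"roll": 0},{"hand": 30,"x": 0,"y": 0,"z": 0,"roll": 0},{"hand": 30,"x": 0,"y": 0,"z": 0,"roll": 0}]'

```text
time: 25.4
position: [0.5119, 0.072, 0.141]
tool_rot: [2.998, 0.815, -0.044]
ft_force: [-0.4, 0.3, -0.8]
grip_width: 0.567
grip_force: 19.8
```

```bash
python3 gp.py
```

```text
q [-0.97  0.25  0.85  1.96 -0.17  1.05 -1.09] tcp [511.9  72.  141. ] grasp [511.   69.9  90. ] zax [-0.018 -0.041 -0.999] yang -59.6 w 49.3 F [-0.4  0.3 -0.8]
```

send_rows --rows '[{"hand": 30,"x": 0,"y": 0,"z": -15,"roll": 0},{"hand": 30,"x": 0,"y": 0,"z": -10,"roll": 0},{"hand": 30,"x": 0,"y": 0,"z": -5,"roll": 0},{"hand": 30,"x": 0,"y": 0,"z": 0,"roll": 0},{"hand": 68,"x": 0,"y": 0,"z": 0,"roll": 0},{"hand": 68,"x": 0,"y": 0,"z": 0,"roll": 0},{"hand": 68,"x": 0,"y": 0,"z": 0,"roll": 0},{"hand": 68,"x": 0,"y": 0,"z": 0,"roll": 0},{"hand": 68,"x": 0,"y": 0,"z": 15,"roll": 0},{"hand": 68,"x": 0,"y": 0,"z": 30,"roll": 0}]'

```text
time: 26.4
position: [0.5107, 0.0721, 0.1557]
tool_rot: [2.997, 0.815, -0.049]
ft_force: [-0.1, 0.9, 0.5]
grip_width: 0.778
grip_force: 0.0
```

send_rows --rows '[{"hand": 87,"x": 0,"y": 0,"z": 40,"roll": 0},{"hand": 87,"x": 6,"y": -45,"z": 10,"roll": 0},{"hand": 87,"x": 6,"y": -45,"z": 0,"roll": 0},{"hand": 87,"x": 6,"y": -45,"z": 0,"roll": 0},{"hand": 87,"x": 6,"y": -45,"z": 0,"roll": 0},{"hand": 87,"x": 6,"y": -45,"z": 0,"roll": 0},{"hand": 87,"x": 6,"y": -45,"z": 0,"roll": 0},{"hand": 87,"x": 6,"y": -45,"z": 0,"roll": 0},{"hand": 87,"x": 6,"y": -45,"z": 0,"roll": 0},{"hand": 87,"x": 6,"y": -45,"z": 0,"roll": 0}]'

```text
time: 27.4
position: [0.5665, -0.3341, 0.2072]
tool_rot: [2.997, 0.817, -0.041]
ft_force: [0.7, -0.2, 0.7]
grip_width: 1.001
grip_force: 0.0
```

send_rows --rows '[{"hand": 87,"x": 3,"y": -40,"z": 0,"roll": 0},{"hand": 87,"x": 3,"y": -29,"z": 0,"roll": 0},{"hand": 87,"x": 0,"y": 0,"z": 0,"roll": 0},{"hand": 87,"x": 0,"y": 0,"z": 0,"roll": 0}]'

```text
time: 27.8
position: [0.5717, -0.402, 0.2068]
tool_rot: [2.998, 0.814, -0.042]
ft_force: [-0.4, 0.7, -0.4]
grip_width: 0.999
grip_force: 0.0
```

```bash
python3 gp.py; cat > look.py <<'E'
from meas import *
import sys
im=get_image("top");cv2.imwrite(f"pics/{sys.argv[1]}.png",im)
for c in HUE:
    for b in blobs(im,c):
        (u,v),r=b[2]
        if 270<u<495 and 200<v<340: print(c,b[1][2:],round(u,1),round(v,1),round(r,1),"z72",at("top",u,v,.072)[:2].round(0),"z60",at("top",u,v,.06)[:2].round(0),"z8",at("top",u,v,.008)[:2].round(0))
E
python3 look.py t6
```

```text
q [-0.06  0.61  0.91  1.46 -0.45  1.29 -0.17] tcp [ 571.7 -402.   206.8] grasp [ 570.9 -404.1  155.8] zax [-0.017 -0.041 -0.999] yang -59.6 w 86.9 F [-0.4  0.7 -0.4]
yellow [21, 22, 169] 313.0 221.1 10.9 z72 [592.   7.] z60 [594.   7.] z8 [602.   6.]
yellow [22, 22, 377] 427.4 235.0 11.1 z72 [ 555. -267.] z60 [ 557. -270.] z8 [ 563. -282.]
blue [20, 17, 43] 288.8 257.7 10.3 z72 [505.  65.] z60 [506.  66.] z8 [510.  68.]
blue [22, 21, 371] 371.8 293.0 11.0 z72 [ 419. -130.] z60 [ 419. -132.] z8 [ 419. -138.]
```

The blue jar is in W1. Next is the red jar.

send_rows --rows '[{"hand": 87,"x": 0,"y": 0,"z": -20,"roll": 0},{"hand": 87,"x": 0,"y": 0,"z": -30,"roll": 0},{"hand": 87,"x": 0,"y": 0,"z": -25,"roll": 0},{"hand": 87,"x": 0,"y": 0,"z": -20,"roll": 0},{"hand": 87,"x": 0,"y": 0,"z": -10,"roll": 0},{"hand": 80,"x": 0,"y": 0,"z": -5,"roll": 0},{"hand": 30,"x": 0,"y": 0,"z": 0,"roll": 0},{"hand": 30,"x": 0,"y": 0,"z": 0,"roll": 0},{"hand": 30,"x": 0,"y": 0,"z": 0,"roll": 0},{"hand": 30,"x": 0,"y": 0,"z": 0,"roll": 0}]'

```text
time: 28.85
position: [0.5723, -0.4019, 0.0969]
tool_rot: [2.997, 0.816, -0.041]
ft_force: [0.9, 0.5, -0.3]
grip_width: 0.641
grip_force: 0.0
```

send_rows --rows '[{"hand": 30,"x": 0,"y": 0,"z": 0,"roll": 0},{"hand": 30,"x": 0,"y": 0,"z": 0,"roll": 0},{"hand": 30,"x": 0,"y": 0,"z": 0,"roll": 0},{"hand": 30,"x": 0,"y": 0,"z": 0,"roll": 0},{"hand": 30,"x": 0,"y": 0,"z": 0,"roll": 0}]'

```text
time: 29.35
position: [0.5724, -0.402, 0.0968]
tool_rot: [2.996, 0.816, -0.041]
ft_force: [1.5, -0.5, 5.3]
grip_width: 0.561
grip_force: 19.8
```

```bash
python3 gp.py
```

```text
q [-0.03  0.71  0.84  1.55 -0.52  1.12 -0.12] tcp [ 572.4 -402.    96.8] grasp [ 571.6 -404.1   45.8] zax [-0.016 -0.041 -0.999] yang -59.5 w 48.8 F [ 1.5 -0.5  5.3]
```

send_rows --rows '[{"hand": 30,"x": 0,"y": 0,"z": 15,"roll": 0},{"hand": 30,"x": 0,"y": 0,"z": 30,"roll": 0},{"hand": 30,"x": 0,"y": 0,"z": 30,"roll": 0},{"hand": 30,"x": -6,"y": 31,"z": 20,"roll": 0},{"hand": 30,"x": -6,"y": 31,"z": 5,"roll": 0},{"hand": 30,"x": -6,"y": 31,"z": 0,"roll": 0},{"hand": 30,"x": -6,"y": 31,"z": 0,"roll": 0},{"hand": 30,"x": -6,"y": 31,"z": 0,"roll": 0},{"hand": 30,"x": -6,"y": 31,"z": 0,"roll": 0},{"hand": 30,"x": -6,"y": 31,"z": 0,"roll": 0}]'

```text
time: 30.35
position: [0.5288, -0.183, 0.1957]
tool_rot: [2.999, 0.817, -0.045]
ft_force: [-0.6, 0.3, -1.7]
grip_width: 0.562
grip_force: 19.7
```

send_rows --rows '[{"hand": 30,"x": -6,"y": 31,"z": 0,"roll": 0},{"hand": 30,"x": -6,"y": 31,"z": 0,"roll": 0},{"hand": 30,"x": -6,"y": 31,"z": 0,"roll": 0},{"hand": 30,"x": -6,"y": 31,"z": 0,"roll": 0},{"hand": 30,"x": 0,"y": -3,"z": 0,"roll": 0},{"hand": 30,"x": 0,"y": 0,"z": -20,"roll": 0},{"hand": 30,"x": 0,"y": 0,"z": -20,"roll": 0},{"hand": 30,"x": 0,"y": 0,"z": -15,"roll": 0},{"hand": 30,"x": 0,"y": 0,"z": 0,"roll": 0},{"hand": 30,"x": 0,"y": 0,"z": 0,"roll": 0}]'

```text
time: 31.35
position: [0.5059, -0.0641, 0.1411]
tool_rot: [2.998, 0.815, -0.044]
ft_force: [0.0, -1.1, -0.8]
grip_width: 0.565
grip_force: 19.7
```

```bash
python3 gp.py
```

```text
q [-0.83  0.25  0.99  1.99 -0.19  1.03 -0.8 ] tcp [505.9 -64.1 141.1] grasp [505.  -66.2  90.2] zax [-0.018 -0.041 -0.999] yang -59.6 w 49.1 F [ 0.  -1.1 -0.8]
```

send_rows --rows '[{"hand": 30,"x": -3,"y": 16,"z": 0,"roll": 0},{"hand": 30,"x": -2,"y": 15,"z": 0,"roll": 0},{"hand": 30,"x": 0,"y": 0,"z": 0,"roll": 0},{"hand": 30,"x": 0,"y": 0,"z": 0,"roll": 0},{"hand": 30,"x": 0,"y": 0,"z": -15,"roll": 0},{"hand": 30,"x": 0,"y": 0,"z": -10,"roll": 0},{"hand": 30,"x": 0,"y": 0,"z": 0,"roll": 0}]'

```text
time: 32.05
position: [0.4994, -0.0333, 0.1139]
tool_rot: [2.998, 0.814, -0.049]
ft_force: [0.3, 0.6, -1.3]
grip_width: 0.564
grip_force: 19.7
```

```bash
python3 gp.py
```

```text
q [-0.87  0.28  0.96  2.03 -0.22  0.98 -0.84] tcp [499.4 -33.3 113.9] grasp [498.4 -35.4  63. ] zax [-0.021 -0.042 -0.999] yang -59.6 w 49.0 F [ 0.3  0.6 -1.3]
```

send_rows --rows '[{"hand": 30,"x": 1,"y": 0,"z": -4,"roll": 0},{"hand": 30,"x": 0,"y": 0,"z": 0,"roll": 0},{"hand": 68,"x": 0,"y": 0,"z": 0,"roll": 0},{"hand": 68,"x": 0,"y": 0,"z": 0,"roll": 0},{"hand": 68,"x": 0,"y": 0,"z": 0,"roll": 0},{"hand": 68,"x": 0,"y": 0,"z": 0,"roll": 0},{"hand": 68,"x": 0,"y": 0,"z": 15,"roll": 0},{"hand": 68,"x": 0,"y": 0,"z": 30,"roll": 0},{"hand": 60,"x": 0,"y": 0,"z": 40,"roll": 0},{"hand": 60,"x": 0,"y": 0,"z": 10,"roll": 0}]'

```text
time: 33.05
position: [0.5043, -0.0333, 0.2115]
tool_rot: [2.998, 0.815, -0.032]
ft_force: [-0.5, 0.4, 1.1]
grip_width: 0.71
grip_force: 0.0
```

send_rows --rows '[{"hand": 50,"x": 9,"y": -35,"z": 0,"roll": 0},{"hand": 50,"x": 9,"y": -35,"z": 0,"roll": 0},{"hand": 50,"x": 9,"y": -35,"z": 0,"roll": 0},{"hand": 50,"x": 9,"y": -35,"z": 0,"roll": 0},{"hand": 50,"x": 9,"y": -35,"z": 0,"roll": 0},{"hand": 50,"x": 9,"y": -35,"z": 0,"roll": 0},{"hand": 50,"x": 9,"y": -37,"z": 0,"roll": 0},{"hand": 50,"x": 0,"y": 0,"z": 0,"roll": 0},{"hand": 50,"x": 0,"y": 0,"z": 0,"roll": 0}]'

```text
time: 33.95
position: [0.5644, -0.2808, 0.2072]
tool_rot: [2.998, 0.812, -0.044]
ft_force: [0.2, 0.6, -0.2]
grip_width: 0.571
grip_force: 0.0
```

```bash
python3 gp.py;python3 look.py t7; python3 - <<'E'
from meas import *
im=get_image("side")
for c in HUE:
    for b in blobs(im,c,15):
        (u,v),r=b[2]
        if 130<u<380 and 180<v<310: print("side",c,b[1][2:],round(u,1),round(v,1),round(r,1),"z72",at("side",u,v,.072)[:2].round(0),"z8",at("side",u,v,.01)[:2].round(0))
E
```

```text
q [-0.36  0.48  0.99  1.64 -0.38  1.24 -0.34] tcp [ 564.4 -280.8  207.2] grasp [ 563.4 -282.9  156.2] zax [-0.018 -0.041 -0.999] yang -59.7 w 49.7 F [ 0.2  0.6 -0.2]
yellow [21, 22, 170] 313.4 221.1 11.0 z72 [592.   6.] z60 [594.   6.] z8 [602.   5.]
blue [20, 19, 58] 288.7 257.4 10.3 z72 [506.  66.] z60 [507.  66.] z8 [510.  69.]
blue [22, 21, 353] 371.7 292.7 10.9 z72 [ 420. -130.] z60 [ 420. -131.] z8 [ 420. -138.]
red [21, 21, 101] 331.9 259.4 10.6 z72 [500. -37.] z60 [501. -38.] z8 [504. -40.]
red [20, 21, 279] 476.7 276.5 10.9 z72 [ 454. -382.] z60 [ 455. -386.] z8 [ 456. -403.]
side yellow [21, 18, 174] 207.8 289.8 10.2 z72 [ 579. -269.] z8 [ 563. -281.]
side yellow [14, 8, 56] 204.5 296.5 7.0 z72 [ 594. -279.] z8 [ 579. -292.]
side blue [20, 19, 193] 253.4 230.9 9.6 z72 [ 444. -133.] z8 [ 420. -137.]
side red [12, 7, 16] 295.5 250.0 6.3 z72 [517. -33.] z8 [497. -32.]
side red [8, 7, 28] 152.5 265.5 4.3 z72 [ 489. -401.] z8 [ 468. -420.]
```

All three jars are in wells, with rims at yellow (592,6), blue (506,66) and red (500,-37). Now the yellow cover.

send_rows --rows '[{"hand": 50,"x": -1,"y": 1,"z": -20,"roll": 0},{"hand": 50,"x": 0,"y": 0,"z": -30,"roll": 0},{"hand": 50,"x": 0,"y": 0,"z": -30,"roll": 0},{"hand": 50,"x": 0,"y": 0,"z": -20,"roll": 0},{"hand": 50,"x": 0,"y": 0,"z": -14,"roll": 0},{"hand": 50,"x": 0,"y": 0,"z": -8,"roll": 0},{"hand": 0,"x": 0,"y": 0,"z": 0,"roll": 0},{"hand": 0,"x": 0,"y": 0,"z": 0,"roll": 0},{"hand": 0,"x": 0,"y": 0,"z": 0,"roll": 0},{"hand": 0,"x": 0,"y": 0,"z": 0,"roll": 0}]' --force 12

```text
time: 35.05
position: [0.5645, -0.2788, 0.0859]
tool_rot: [2.997, 0.816, -0.04]
ft_force: [-1.1, 0.9, 0.1]
grip_width: 0.294
grip_force: 0.0
```

send_rows --rows '[{"hand": 0,"x": 0,"y": 0,"z": 0,"roll": 0},{"hand": 0,"x": 0,"y": 0,"z": 0,"roll": 0},{"hand": 0,"x": 0,"y": 0,"z": 0,"roll": 0},{"hand": 0,"x": 0,"y": 0,"z": 0,"roll": 0},{"hand": 0,"x": 0,"y": 0,"z": 0,"roll": 0}]'

```text
time: 35.55
position: [0.5642, -0.2786, 0.0855]
tool_rot: [2.998, 0.816, -0.042]
ft_force: [-1.1, 1.3, 4.9]
grip_width: 0.178
grip_force: 12.0
```

```bash
python3 gp.py
```

```text
q [-0.29  0.61  0.89  1.74 -0.49  1.04 -0.27] tcp [ 564.2 -278.6   85.5] grasp [ 563.4 -280.7   34.6] zax [-0.017 -0.04  -0.999] yang -59.5 w 15.5 F [-1.1  1.3  4.9]
```

send_rows --rows '[{"hand": 0,"x": 0,"y": 0,"z": 15,"roll": 0},{"hand": 0,"x": 0,"y": 0,"z": 30,"roll": 0},{"hand": 0,"x": 0,"y": 0,"z": 40,"roll": 0},{"hand": 0,"x": 3,"y": 29,"z": 35,"roll": 0},{"hand": 0,"x": 3,"y": 29,"z": 5,"roll": 0},{"hand": 0,"x": 3,"y": 29,"z": 0,"roll": 0},{"hand": 0,"x": 3,"y": 29,"z": 0,"roll": 0},{"hand": 0,"x": 3,"y": 29,"z": 0,"roll": 0},{"hand": 0,"x": 3,"y": 29,"z": 0,"roll": 0},{"hand": 0,"x": 3,"y": 29,"z": 0,"roll": 0}]'

```text
time: 36.55
position: [0.5849, -0.0746, 0.2105]
tool_rot: [2.998, 0.815, -0.042]
ft_force: [-0.1, -0.3, -0.5]
grip_width: 0.178
grip_force: 11.9
```

send_rows --rows '[{"hand": 0,"x": 3,"y": 29,"z": 0,"roll": 0},{"hand": 0,"x": 3,"y": 29,"z": 0,"roll": 0},{"hand": 0,"x": 2,"y": 26,"z": 0,"roll": 0},{"hand": 0,"x": 0,"y": 0,"z": -15,"roll": 0},{"hand": 0,"x": 0,"y": 0,"z": -15,"roll": 0},{"hand": 0,"x": 0,"y": 0,"z": 0,"roll": 0},{"hand": 0,"x": 0,"y": 0,"z": 0,"roll": 0}]'

```text
time: 37.25
position: [0.5924, 0.0066, 0.1796]
tool_rot: [2.998, 0.812, -0.045]
ft_force: [-0.5, 0.8, -0.2]
grip_width: 0.179
grip_force: 11.9
```

```bash
python3 gp.py
```

```text
q [-0.86  0.43  0.97  1.75 -0.33  1.18 -0.83] tcp [592.4   6.6 179.6] grasp [591.5   4.5 128.6] zax [-0.019 -0.042 -0.999] yang -59.7 w 15.6 F [-0.5  0.8 -0.2]
```

send_rows --rows '[{"hand": 0,"x": 1,"y": 3,"z": -10,"roll": 0},{"hand": 0,"x": 0,"y": 0,"z": -6,"roll": 0},{"hand": 0,"x": 0,"y": 0,"z": -4,"roll": 0},{"hand": 0,"x": 0,"y": 0,"z": -4,"roll": 0},{"hand": 0,"x": 0,"y": 0,"z": -3,"roll": 0},{"hand": 0,"x": 0,"y": 0,"z": 0,"roll": 0}]'

```text
time: 37.85
position: [0.5938, 0.0114, 0.1525]
tool_rot: [2.998, 0.816, -0.044]
ft_force: [0.4, -0.0, 0.1]
grip_width: 0.178
grip_force: 11.9
```

```bash
python3 gp.py
```

```text
q [-0.84  0.46  0.95  1.77 -0.36  1.13 -0.82] tcp [593.8  11.4 152.5] grasp [592.8   9.4 101.6] zax [-0.018 -0.041 -0.999] yang -59.5 w 15.5 F [ 0.4 -0.   0.1]
```

send_rows --rows '[{"hand": 0,"x": 0,"y": -2,"z": -1,"roll": 0},{"hand": 0,"x": 0,"y": 0,"z": 0,"roll": 0},{"hand": 45,"x": 0,"y": 0,"z": 0,"roll": 0},{"hand": 45,"x": 0,"y": 0,"z": 0,"roll": 0},{"hand": 45,"x": 0,"y": 0,"z": 0,"roll": 0},{"hand": 45,"x": 0,"y": 0,"z": 0,"roll": 0},{"hand": 45,"x": 0,"y": 0,"z": 10,"roll": 0},{"hand": 45,"x": 0,"y": 0,"z": 25,"roll": 0},{"hand": 50,"x": 0,"y": 0,"z": 30,"roll": 0},{"hand": 50,"x": 0,"y": 0,"z": 20,"roll": 0}]'

```text
time: 38.85
position: [0.5947, 0.0091, 0.2397]
tool_rot: [2.998, 0.815, -0.039]
ft_force: [-0.2, -1.0, -0.2]
grip_width: 0.564
grip_force: 0.0
```

send_rows --rows '[{"hand": 50,"x": -30,"y": -25,"z": 0,"roll": 0},{"hand": 50,"x": -30,"y": -25,"z": 0,"roll": 0},{"hand": 50,"x": -30,"y": -25,"z": 0,"roll": 0},{"hand": 50,"x": -30,"y": -25,"z": 0,"roll": 0},{"hand": 50,"x": -30,"y": -25,"z": 0,"roll": 0},{"hand": 50,"x": -23,"y": -22,"z": 0,"roll": 0},{"hand": 50,"x": 0,"y": 0,"z": 0,"roll": 0},{"hand": 50,"x": 0,"y": 0,"z": 0,"roll": 0}]'

```text
time: 39.65
position: [0.4211, -0.1379, 0.2375]
tool_rot: [3.001, 0.814, -0.038]
ft_force: [0.4, -0.3, 0.7]
grip_width: 0.575
grip_force: 0.0
```

```bash
python3 gp.py;python3 look.py t8;python3 - <<'E'
from meas import *
im=get_image("side")
for b in blobs(im,"blue",15)+blobs(im,"yellow",15):
        (u,v),r=b[2]
        if 130<u<380 and 180<v<310: print("side",b[1][2:],round(u,1),round(v,1),round(r,1),"z76",at("side",u,v,.076)[:2].round(0),"z8",at("side",u,v,.01)[:2].round(0))
E
```

```text
q [-0.95 -0.27  1.06  2.04  0.29  1.27 -1.04] tcp [ 421.1 -137.9  237.5] grasp [ 420.3 -139.8  186.5] zax [-0.015 -0.037 -0.999] yang -59.6 w 50.1 F [ 0.4 -0.3  0.7]
yellow [24, 24, 454] 313.7 220.6 12.2 z72 [594.   5.] z60 [595.   5.] z8 [603.   5.]
blue [20, 17, 41] 288.8 257.7 10.3 z72 [505.  65.] z60 [506.  66.] z8 [510.  68.]
red [21, 21, 98] 331.7 259.3 10.7 z72 [500. -37.] z60 [501. -37.] z8 [504. -39.]
red [21, 21, 296] 476.3 276.5 10.6 z72 [ 455. -381.] z60 [ 455. -385.] z8 [ 456. -402.]
side [19, 18, 174] 240.8 222.6 9.5 z76 [ 416. -162.] z8 [ 389. -169.]
side [21, 21, 266] 315.8 275.5 10.8 z76 [595.   5.] z8 [579.   9.]
```

The yellow cover is seated (both views agree at disc height). The blue cover appears to have been knocked to about (389,-169), so I'll move aside and look again.

send_rows --rows '[{"hand": 50,"x": 25,"y": -40,"z": 0,"roll": 0},{"hand": 50,"x": 25,"y": -40,"z": 0,"roll": 0},{"hand": 50,"x": 25,"y": -40,"z": 0,"roll": 0},{"hand": 50,"x": 20,"y": -40,"z": 0,"roll": 0},{"hand": 50,"x": 0,"y": 0,"z": 0,"roll": 0}]'

```text
time: 40.25
position: [0.5033, -0.2872, 0.2375]
tool_rot: [2.996, 0.794, -0.063]
ft_force: [-0.8, -0.8, -0.1]
grip_width: 0.574
grip_force: 0.0
```

```bash
python3 gp.py;python3 look.py t9;python3 - <<'E'
from meas import *
im=get_image("side")
for b in blobs(im,"blue",15):
        (u,v),r=b[2]
        if 130<u<380 and 180<v<310: print("side",b[1][2:],round(u,1),round(v,1),round(r,1),"z76",at("side",u,v,.076)[:2].round(0),"z8",at("side",u,v,.01)[:2].round(0))
im=cv2.imread("pics/t9.png");cv2.imwrite("pics/c9.png",cv2.resize(im[200:350,260:460],None,fx=4,fy=4,interpolation=cv2.INTER_CUBIC))
E
```

```text
q [-0.5   0.38  1.17  1.74 -0.3   1.26 -0.32] tcp [ 503.3 -287.2  237.5] grasp [ 501.9 -289.8  186.6] zax [-0.028 -0.051 -0.998] yang -60.3 w 50.0 F [-0.8 -0.8 -0.1]
yellow [24, 24, 461] 313.6 220.6 12.2 z72 [594.   5.] z60 [595.   5.] z8 [603.   5.]
blue [20, 19, 57] 288.7 257.4 10.3 z72 [506.  66.] z60 [507.  66.] z8 [510.  69.]
blue [22, 22, 377] 384.7 305.7 11.0 z72 [ 389. -160.] z60 [ 388. -162.] z8 [ 387. -169.]
red [21, 20, 101] 331.7 259.3 10.7 z72 [500. -37.] z60 [501. -37.] z8 [504. -39.]
side [19, 18, 182] 240.6 222.1 9.6 z76 [ 415. -163.] z8 [ 388. -169.]
```

View pics/c9.png

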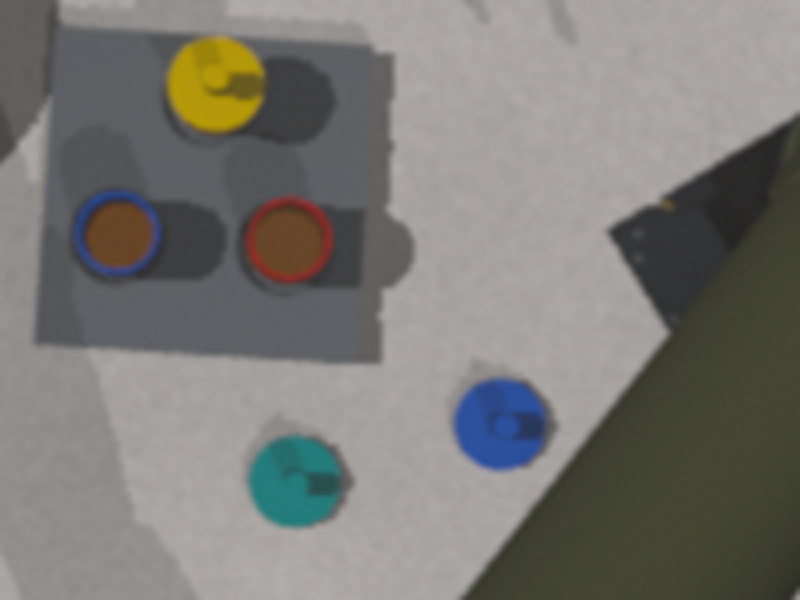

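The blue cover is now at (387.5,-169) with the knob upright; the teal look-alike sits at (295,480) in the crop. I'll do red first, at (456,-402).

send_rows --rows '[{"hand": 50,"x": -9,"y": -22,"z": -10,"roll": 0},{"hand": 50,"x": -9,"y": -22,"z": -10,"roll": 0},{"hand": 50,"x": -9,"y": -22,"z": -10,"roll": 0},{"hand": 50,"x": -9,"y": -22,"z": 0,"roll": 0},{"hand": 50,"x": -9,"y": -22,"z": 0,"roll": 0},{"hand": 50,"x": 0,"y": 0,"z": 0,"roll": 0},{"hand": 50,"x": 0,"y": 0,"z": 0,"roll": 0}]'

```text
time: 41.05
position: [0.4605, -0.3869, 0.21]
tool_rot: [3.001, 0.816, -0.043]
ft_force: [0.5, 0.2, -0.3]
grip_width: 0.575
grip_force: 0.0
```

```bash
python3 gp.py
```

```text
q [-0.24  0.45  1.11  1.72 -0.38  1.22 -0.08] tcp [ 460.5 -386.9  210. ] grasp [ 459.6 -388.9  159. ] zax [-0.019 -0.038 -0.999] yang -59.5 w 50.1 F [ 0.5  0.2 -0.3]
```

send_rows --rows '[{"hand": 50,"x": -3,"y": -13,"z": -20,"roll": 0},{"hand": 50,"x": 0,"y": 0,"z": -30,"roll": 0},{"hand": 50,"x": 0,"y": 0,"z": -25,"roll": 0},{"hand": 50,"x": 0,"y": 0,"z": 0,"roll": 0},{"hand": 50,"x": 0,"y": 0,"z": 0,"roll": 0}]'

```text
time: 41.55
position: [0.4575, -0.4003, 0.1352]
tool_rot: [3.0, 0.817, -0.045]
ft_force: [-0.3, -0.6, 0.3]
grip_width: 0.576
grip_force: 0.0
```

```bash
python3 gp.py; python3 - <<'E'
from meas import *
im=get_image("side")
for b in blobs(im,"red",15):
    (u,v),r=b[2]
    if 130<u<200 and 180<v<310: print("side",b[1],round(u,1),round(v,1),round(r,1),"z8",at("side",u,v,.01)[:2].round(0))
E
```

```text
q [-0.15  0.54  1.03  1.77 -0.47  1.1  -0.01] tcp [ 457.5 -400.3  135.2] grasp [ 456.5 -402.3   84.2] zax [-0.02  -0.038 -0.999] yang -59.5 w 50.1 F [-0.3 -0.6  0.3]
side [149, 252, 21, 19, 242] 158.7 260.7 10.6 z8 [ 457. -403.]
```

send_rows --rows '[{"hand": 50,"x": 0,"y": 0,"z": -20,"roll": 0},{"hand": 50,"x": 0,"y": 0,"z": -20,"roll": 0},{"hand": 50,"x": 0,"y": 0,"z": -9,"roll": 0},{"hand": 0,"x": 0,"y": 0,"z": 0,"roll": 0},{"hand": 0,"x": 0,"y": 0,"z": 0,"roll": 0},{"hand": 0,"x": 0,"y": 0,"z": 0,"roll": 0},{"hand": 0,"x": 0,"y": 0,"z": 0,"roll": 0},{"hand": 0,"x": 0,"y": 0,"z": 0,"roll": 0},{"hand": 0,"x": 0,"y": 0,"z": 0,"roll": 0},{"hand": 0,"x": 0,"y": 0,"z": 0,"roll": 0}]'

```text
time: 42.6
position: [0.4562, -0.4021, 0.0864]
tool_rot: [3.001, 0.812, -0.045]
ft_force: [-0.7, 1.6, 4.0]
grip_width: 0.178
grip_force: 12.0
```

send_rows --rows '[{"hand": 0,"x": 0,"y": 0,"z": 0,"roll": 0},{"hand": 0,"x": 0,"y": 0,"z": 0,"roll": 0}]'

```text
time: 42.8
position: [0.4562, -0.4021, 0.0863]
tool_rot: [3.001, 0.812, -0.045]
ft_force: [-1.0, 1.8, 5.2]
grip_width: 0.178
grip_force: 12.0
```

```bash
python3 gp.py
```

```text
q [-0.1   0.6   0.98  1.8  -0.53  1.02  0.03] tcp [ 456.2 -402.1   86.3] grasp [ 455.2 -404.    35.4] zax [-0.019 -0.039 -0.999] yang -59.7 w 15.5 F [-1.   1.8  5.2]
```

send_rows --rows '[{"hand": 0,"x": 0,"y": 0,"z": 15,"roll": 0},{"hand": 0,"x": 0,"y": 0,"z": 30,"roll": 0},{"hand": 0,"x": 0,"y": 0,"z": 40,"roll": 0},{"hand": 0,"x": 4,"y": 31,"z": 35,"roll": 0},{"hand": 0,"x": 4,"y": 31,"z": 5,"roll": 0},{"hand": 0,"x": 4,"y": 31,"z": 0,"roll": 0},{"hand": 0,"x": 4,"y": 31,"z": 0,"roll": 0},{"hand": 0,"x": 4,"y": 31,"z": 0,"roll": 0},{"hand": 0,"x": 4,"y": 31,"z": 0,"roll": 0},{"hand": 0,"x": 4,"y": 31,"z": 0,"roll": 0}]'

```text
time: 43.8
position: [0.4841, -0.1842, 0.2113]
tool_rot: [3.001, 0.811, -0.044]
ft_force: [0.8, 0.1, -0.7]
grip_width: 0.181
grip_force: 12.0
```

send_rows --rows '[{"hand": 0,"x": 4,"y": 31,"z": 0,"roll": 0},{"hand": 0,"x": 4,"y": 31,"z": 0,"roll": 0},{"hand": 0,"x": 4,"y": 31,"z": 0,"roll": 0},{"hand": 0,"x": 4,"y": 31,"z": 0,"roll": 0},{"hand": 0,"x": 1,"y": 27,"z": 0,"roll": 0},{"hand": 0,"x": 0,"y": 0,"z": -10,"roll": 0},{"hand": 0,"x": 0,"y": 0,"z": -10,"roll": 0},{"hand": 0,"x": 0,"y": 0,"z": 0,"roll": 0},{"hand": 0,"x": 0,"y": 0,"z": 0,"roll": 0}]'

```text
time: 44.7
position: [0.5007, -0.0358, 0.1907]
tool_rot: [3.001, 0.807, -0.047]
ft_force: [-0.2, 0.2, -0.7]
grip_width: 0.176
grip_force: 12.0
```

```bash
python3 gp.py
```

```text
q [-1.04  0.16  1.12  1.96 -0.11  1.13 -0.92] tcp [500.7 -35.8 190.7] grasp [499.7 -37.8 139.8] zax [-0.021 -0.04  -0.999] yang -59.9 w 15.3 F [-0.2  0.2 -0.7]
```

send_rows --rows '[{"hand": 0,"x": 1,"y": 2,"z": -10,"roll": 0},{"hand": 0,"x": 0,"y": 0,"z": -10,"roll": 0},{"hand": 0,"x": 0,"y": 0,"z": -6,"roll": 0},{"hand": 0,"x": 0,"y": 0,"z": -4,"roll": 0},{"hand": 0,"x": 0,"y": 0,"z": -4,"roll": 0},{"hand": 0,"x": 0,"y": 0,"z": -3,"roll": 0},{"hand": 0,"x": 0,"y": 0,"z": 0,"roll": 0}]'

```text
time: 45.4
position: [0.5018, -0.0322, 0.1536]
tool_rot: [3.001, 0.812, -0.047]
ft_force: [-0.3, -1.3, -0.4]
grip_width: 0.177
grip_force: 12.0
```

```bash
python3 gp.py
```

```text
q [-0.99  0.24  1.09  1.99 -0.19  1.06 -0.86] tcp [501.8 -32.2 153.6] grasp [500.8 -34.2 102.6] zax [-0.021 -0.039 -0.999] yang -59.7 w 15.4 F [-0.3 -1.3 -0.4]
```

Release here, then lift and head toward the blue cover.

send_rows --rows '[{"hand": 0,"x": 0,"y": -1,"z": -1,"roll": 0},{"hand": 0,"x": 0,"y": 0,"z": 0,"roll": 0},{"hand": 45,"x": 0,"y": 0,"z": 0,"roll": 0},{"hand": 45,"x": 0,"y": 0,"z": 0,"roll": 0},{"hand": 45,"x": 0,"y": 0,"z": 0,"roll": 0},{"hand": 45,"x": 0,"y": 0,"z": 0,"roll": 0},{"hand": 45,"x": 0,"y": 0,"z": 10,"roll": 0},{"hand": 45,"x": 0,"y": 0,"z": 25,"roll": 0},{"hand": 50,"x": 0,"y": 0,"z": 25,"roll": 0},{"hand": 50,"x": 0,"y": 0,"z": 0,"roll": 0}]'

```text
time: 46.4
position: [0.5042, -0.0335, 0.2163]
tool_rot: [3.002, 0.811, -0.036]
ft_force: [0.6, 0.0, 0.2]
grip_width: 0.563
grip_force: 0.0
```

send_rows --rows '[{"hand": 50,"x": -7,"y": -30,"z": 0,"roll": 0},{"hand": 50,"x": -7,"y": -30,"z": 0,"roll": 0},{"hand": 50,"x": -7,"y": -30,"z": 0,"roll": 0},{"hand": 50,"x": -7,"y": -30,"z": 0,"roll": 0},{"hand": 50,"x": -7,"y": -30,"z": 0,"roll": 0},{"hand": 50,"x": 0,"y": 0,"z": 0,"roll": 0}]'

```text
time: 47.0
position: [0.4652, -0.1878, 0.2131]
tool_rot: [3.003, 0.8, -0.046]
ft_force: [0.6, -0.8, 0.4]
grip_width: 0.577
grip_force: 0.0
```

```bash
python3 gp.py;python3 look.py t10;python3 - <<'E'
from meas import *
im=get_image("side");cv2.imwrite("pics/s10.png",im)
for c in HUE:
  for b in blobs(im,c,15):
    (u,v),r=b[2]
    if 130<u<380 and 180<v<310: print("side",c,b[1],round(u,1),round(v,1),round(r,1),"z76",at("side",u,v,.076)[:2].round(0),"z8",at("side",u,v,.01)[:2].round(0))
E
```

```text
q [-0.81  0.1   1.19  1.94 -0.06  1.16 -0.65] tcp [ 465.2 -187.8  213.1] grasp [ 464.2 -189.9  162.1] zax [-0.02  -0.04  -0.999] yang -60.1 w 50.2 F [ 0.6 -0.8  0.4]
yellow [24, 24, 461] 313.6 220.6 12.2 z72 [594.   5.] z60 [595.   5.] z8 [603.   5.]
blue [20, 19, 55] 288.8 257.6 10.3 z72 [506.  65.] z60 [506.  66.] z8 [510.  68.]
blue [21, 17, 184] 384.4 305.9 10.8 z72 [ 388. -159.] z60 [ 388. -161.] z8 [ 387. -169.]
red [24, 24, 456] 331.7 258.7 12.1 z72 [502. -37.] z60 [502. -37.] z8 [506. -39.]
side yellow [305, 265, 22, 22, 300] 315.7 275.5 10.9 z76 [595.   5.] z8 [579.   9.]
side blue [236, 223, 15, 9, 41] 243.0 226.5 7.8 z76 [ 428. -158.] z8 [ 402. -164.]
side red [284, 235, 20, 21, 281] 293.3 245.1 10.5 z76 [504. -37.] z8 [482. -35.]
```

The red cover is seated. For the blue cover at the inner reach limit, I'll go low first and then move inward.

send_rows --rows '[{"hand": 50,"x": 0,"y": 0,"z": -20,"roll": 0},{"hand": 50,"x": 0,"y": 0,"z": -30,"roll": 0},{"hand": 50,"x": 0,"y": 0,"z": -25,"roll": 0},{"hand": 50,"x": 0,"y": 0,"z": -17,"roll": 0},{"hand": 50,"x": -15,"y": 4,"z": 0,"roll": 0},{"hand": 50,"x": -15,"y": 4,"z": 0,"roll": 0},{"hand": 50,"x": -15,"y": 4,"z": 0,"roll": 0},{"hand": 50,"x": 0,"y": 0,"z": 0,"roll": 0}]'

```text
time: 47.9
position: [0.4209, -0.1689, 0.1202]
tool_rot: [3.003, 0.817, -0.046]
ft_force: [0.1, 0.5, 0.5]
grip_width: 0.573
grip_force: 0.0
```

```bash
python3 gp.py
```

```text
q [-0.8   0.13  1.17  2.14 -0.09  0.96 -0.62] tcp [ 420.9 -168.9  120.2] grasp [ 419.8 -170.8   69.2] zax [-0.021 -0.036 -0.999] yang -59.6 w 49.8 F [0.1 0.5 0.5]
```

send_rows --rows '[{"hand": 50,"x": -11,"y": 1,"z": -2,"roll": 0},{"hand": 50,"x": -11,"y": 1,"z": 0,"roll": 0},{"hand": 50,"x": -10,"y": 1,"z": 0,"roll": 0},{"hand": 50,"x": 0,"y": 0,"z": 0,"roll": 0},{"hand": 50,"x": 0,"y": 0,"z": 0,"roll": 0}]'

```text
time: 48.4
position: [0.3913, -0.1674, 0.1193]
tool_rot: [3.0, 0.814, -0.043]
ft_force: [-0.3, 0.4, -0.1]
grip_width: 0.572
grip_force: 0.0
```

```bash
python3 gp.py
```

```text
q [-0.85 -0.03  1.17  2.2   0.09  0.96 -0.77] tcp [ 391.3 -167.4  119.3] grasp [ 390.4 -169.4   68.4] zax [-0.018 -0.038 -0.999] yang -59.6 w 49.7 F [-0.3  0.4 -0.1]
```

send_rows --rows '[{"hand": 50,"x": -3,"y": 1,"z": -12,"roll": 0},{"hand": 50,"x": 0,"y": 0,"z": -12,"roll": 0},{"hand": 50,"x": 0,"y": 0,"z": -8,"roll": 0},{"hand": 50,"x": 0,"y": 0,"z": 0,"roll": 0},{"hand": 0,"x": 0,"y": 0,"z": 0,"roll": 0},{"hand": 0,"x": 0,"y": 0,"z": 0,"roll": 0},{"hand": 0,"x": 0,"y": 0,"z": 0,"roll": 0},{"hand": 0,"x": 0,"y": 0,"z": 0,"roll": 0},{"hand": 0,"x": 0,"y": 0,"z": 0,"roll": 0},{"hand": 0,"x": 0,"y": 0,"z": 0,"roll": 0}]'

```text
time: 49.4
position: [0.3872, -0.1668, 0.0871]
tool_rot: [3.002, 0.812, -0.045]
ft_force: [-0.5, 1.0, 3.0]
grip_width: 0.178
grip_force: 12.0
```

send_rows --rows '[{"hand": 0,"x": 0,"y": 0,"z": 0,"roll": 0},{"hand": 0,"x": 0,"y": 0,"z": 0,"roll": 0},{"hand": 0,"x": 0,"y": 0,"z": 0,"roll": 0}]'

```text
time: 49.7
position: [0.3872, -0.1669, 0.087]
tool_rot: [3.001, 0.812, -0.045]
ft_force: [0.4, 0.9, 4.6]
grip_width: 0.176
grip_force: 12.0
```

```bash
python3 gp.py
```

```text
q [-0.81  0.09  1.18  2.24 -0.06  0.87 -0.64] tcp [ 387.2 -166.9   87. ] grasp [ 386.2 -168.8   36.1] zax [-0.02  -0.039 -0.999] yang -59.7 w 15.3 F [0.4 0.9 4.6]
```

send_rows --rows '[{"hand": 0,"x": 0,"y": 0,"z": 15,"roll": 0},{"hand": 0,"x": 10,"y": 0,"z": 15,"roll": 0},{"hand": 0,"x": 20,"y": 0,"z": 10,"roll": 0},{"hand": 0,"x": 20,"y": 0,"z": 10,"roll": 0},{"hand": 0,"x": 20,"y": 0,"z": 15,"roll": 0},{"hand": 0,"x": 20,"y": 0,"z": 20,"roll": 0},{"hand": 0,"x": 0,"y": 0,"z": 25,"roll": 0},{"hand": 0,"x": 0,"y": 0,"z": 25,"roll": 0},{"hand": 0,"x": 0,"y": 0,"z": 0,"roll": 0},{"hand": 0,"x": 0,"y": 0,"z": 0,"roll": 0}]'

```text
time: 50.7
position: [0.477, -0.1669, 0.2216]
tool_rot: [3.001, 0.812, -0.045]
ft_force: [-0.1, 0.6, -0.5]
grip_width: 0.181
grip_force: 12.0
```

```bash
python3 gp.py
```

```text
q [-0.83  0.1   1.16  1.92 -0.05  1.18 -0.69] tcp [ 477.  -166.9  221.6] grasp [ 476.  -168.9  170.6] zax [-0.019 -0.038 -0.999] yang -59.7 w 15.8 F [-0.1  0.6 -0.5]
```

send_rows --rows '[{"hand": 0,"x": 3,"y": 26,"z": 0,"roll": 0},{"hand": 0,"x": 3,"y": 26,"z": 0,"roll": 0},{"hand": 0,"x": 3,"y": 26,"z": 0,"roll": 0},{"hand": 0,"x": 3,"y": 26,"z": 0,"roll": 0},{"hand": 0,"x": 3,"y": 26,"z": 0,"roll": 0},{"hand": 0,"x": 3,"y": 26,"z": 0,"roll": 0},{"hand": 0,"x": 3,"y": 26,"z": 0,"roll": 0},{"hand": 0,"x": 3,"y": 26,"z": 0,"roll": 0},{"hand": 0,"x": 6,"y": 27,"z": 0,"roll": 0},{"hand": 0,"x": 0,"y": 0,"z": 0,"roll": 0}]'

```text
time: 51.7
position: [0.5064, 0.0725, 0.2201]
tool_rot: [2.998, 0.821, -0.049]
ft_force: [-0.2, 0.2, -1.6]
grip_width: 0.178
grip_force: 12.0
```

send_rows --rows '[{"hand": 0,"x": 0,"y": 0,"z": -20,"roll": 0},{"hand": 0,"x": 0,"y": 0,"z": -20,"roll": 0},{"hand": 0,"x": 0,"y": 0,"z": 0,"roll": 0},{"hand": 0,"x": 0,"y": 0,"z": 0,"roll": 0}]'

```text
time: 52.1
position: [0.5065, 0.0671, 0.1812]
tool_rot: [3.0, 0.81, -0.049]
ft_force: [-0.2, -0.1, 0.2]
grip_width: 0.177
grip_force: 12.0
```

```bash
python3 gp.py
```

```text
q [-1.09  0.19  0.97  1.94 -0.13  1.13 -1.11] tcp [506.5  67.1 181.2] grasp [505.4  65.1 130.3] zax [-0.022 -0.04  -0.999] yang -59.8 w 15.4 F [-0.2 -0.1  0.2]
```

send_rows --rows '[{"hand": 0,"x": 1,"y": 1,"z": -10,"roll": 0},{"hand": 0,"x": 0,"y": 0,"z": -6,"roll": 0},{"hand": 0,"x": 0,"y": 0,"z": -4,"roll": 0},{"hand": 0,"x": 0,"y": 0,"z": -4,"roll": 0},{"hand": 0,"x": 0,"y": 0,"z": -3,"roll": 0},{"hand": 0,"x": 0,"y": 0,"z": 0,"roll": 0}]'

```text
time: 52.7
position: [0.5078, 0.0689, 0.1545]
tool_rot: [3.001, 0.812, -0.047]
ft_force: [1.3, -0.3, 0.1]
grip_width: 0.183
grip_force: 12.0
```

```bash
python3 gp.py
```

```text
q [-1.06  0.23  0.96  1.96 -0.18  1.08 -1.07] tcp [507.8  68.9 154.5] grasp [506.8  66.9 103.6] zax [-0.021 -0.039 -0.999] yang -59.7 w 15.9 F [ 1.3 -0.3  0.1]
```

send_rows --rows '[{"hand": 0,"x": 0,"y": 0,"z": -1,"roll": 0},{"hand": 0,"x": 0,"y": 0,"z": 0,"roll": 0},{"hand": 45,"x": 0,"y": 0,"z": 0,"roll": 0},{"hand": 45,"x": 0,"y": 0,"z": 0,"roll": 0},{"hand": 45,"x": 0,"y": 0,"z": 0,"roll": 0},{"hand": 45,"x": 0,"y": 0,"z": 0,"roll": 0},{"hand": 45,"x": 0,"y": 0,"z": 10,"roll": 0},{"hand": 45,"x": 0,"y": 0,"z": 25,"roll": 0},{"hand": 50,"x": 0,"y": 0,"z": 30,"roll": 0},{"hand": 50,"x": 0,"y": 0,"z": 40,"roll": 0}]'

```text
time: 53.7
position: [0.5073, 0.0685, 0.2596]
tool_rot: [3.001, 0.811, -0.049]
ft_force: [0.2, 0.3, -0.1]
grip_width: 0.564
grip_force: 0.0
```

send_rows --rows '[{"hand": 50,"x": 0,"y": -40,"z": 30,"roll": 0},{"hand": 50,"x": 0,"y": -40,"z": 30,"roll": 0},{"hand": 50,"x": 0,"y": -40,"z": 30,"roll": 0},{"hand": 50,"x": 0,"y": -40,"z": 30,"roll": 0},{"hand": 50,"x": 0,"y": -40,"z": 30,"roll": 0},{"hand": 50,"x": 0,"y": -40,"z": 0,"roll": 0},{"hand": 50,"x": 0,"y": -40,"z": 0,"roll": 0},{"hand": 50,"x": 0,"y": -40,"z": 0,"roll": 0}]'

```text
time: 54.5
position: [0.508, -0.2525, 0.41]
tool_rot: [3.001, 0.813, -0.043]
ft_force: [1.0, 0.5, 0.0]
grip_width: 0.577
grip_force: 0.0
```

```bash
python3 gp.py;python3 look.py t11;python3 - <<'E'
from meas import *
im=get_image("side");cv2.imwrite("pics/s11.png",im)
for c in HUE:
  for b in blobs(im,c,15):
    (u,v),r=b[2]
    if 200<u<540 and 180<v<310: print("side",c,b[1],round(u,1),round(v,1),round(r,1),"z76",at("side",u,v,.076)[:2].round(0),"z290",at("side",u,v,.28)[:2].round(0))
a=cv2.imread("pics/t11.png")[200:300,260:360];cv2.imwrite("pics/c11.png",np.hstack([cv2.resize(x,(400,400),interpolation=cv2.INTER_CUBIC) for x in(a,im[190:310,250:370])]))
t=cv2.imread("pics/t11.png")
for b in blobs(t,"blue",15):
    (u,v),r=b[2]
    if u<160 and 170<v<220: print("grip top",u,v,r,at("top",*b[0],.265))
E
```

```text
q [-0.63  0.2   1.2   1.5  -0.15  1.56 -0.48] tcp [ 508.  -252.5  410. ] grasp [ 507.1 -254.5  359.1] zax [-0.018 -0.039 -0.999] yang -59.7 w 50.2 F [1.  0.5 0. ]
yellow [24, 24, 460] 313.6 220.6 12.2 z72 [594.   5.] z60 [595.   5.] z8 [603.   5.]
blue [24, 24, 454] 288.7 256.7 12.1 z72 [508.  66.] z60 [508.  66.] z8 [512.  69.]
red [24, 24, 453] 331.5 258.6 12.1 z72 [502. -36.] z60 [503. -37.] z8 [506. -39.]
side yellow [305, 265, 22, 22, 286] 315.7 275.6 10.8 z76 [595.   5.] z290 [644.  -7.]
side blue [506, 226, 8, 7, 41] 509.5 228.5 3.8 z76 [566. 533.] z290 [621. 421.]
side blue [322, 230, 21, 21, 269] 332.0 240.1 10.4 z76 [509.  65.] z290 [575.  42.]
side red [284, 235, 20, 21, 269] 293.5 245.1 10.4 z76 [504. -36.] z290 [570. -41.]
grip top 105.73076629638672 193.73077392578125 4.6234893798828125 [626.28245453 425.78060745 265.        ]
```

View pics/c11.png

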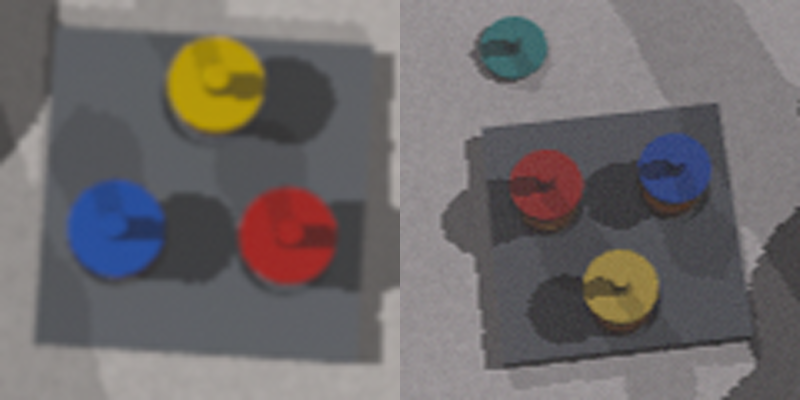

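All three covers are level on their own jars. Tray centre is about (533,12.5), so the final boom angle is 204.7° and the grip should end near (482,-11). Now I go to the hood grip at (621,423).

send_rows --rows '[{"hand": 60,"x": 0,"y": 35,"z": 0,"roll": 8},{"hand": 60,"x": 0,"y": 35,"z": 0,"roll": 8},{"hand": 60,"x": 0,"y": 35,"z": 0,"roll": 8},{"hand": 60,"x": 0,"y": 35,"z": 0,"roll": 8},{"hand": 60,"x": 0,"y": 35,"z": 0,"roll": 8},{"hand": 60,"x": 0,"y": 35,"z": 0,"roll": 8},{"hand": 60,"x": 0,"y": 35,"z": 0,"roll": 8},{"hand": 60,"x": 0,"y": 35,"z": 0,"roll": 8},{"hand": 60,"x": 0,"y": 35,"z": 0,"roll": 8},{"hand": 60,"x": 0,"y": 35,"z": 0,"roll": 8}]' --force 15

```text
time: 55.6
position: [0.5076, 0.1006, 0.4097]
tool_rot: [1.763, 2.547, 0.0]
ft_force: [-0.0, 0.8, -0.0]
grip_width: 0.69
grip_force: 0.0
```

send_rows --rows '[{"hand": 70,"x": 11,"y": 34,"z": 0,"roll": 8},{"hand": 70,"x": 11,"y": 34,"z": 0,"roll": 0},{"hand": 70,"x": 11,"y": 34,"z": 0,"roll": 0},{"hand": 70,"x": 11,"y": 34,"z": 0,"roll": 0},{"hand": 70,"x": 11,"y": 34,"z": 0,"roll": 0},{"hand": 70,"x": 11,"y": 34,"z": 0,"roll": 0},{"hand": 70,"x": 11,"y": 34,"z": 0,"roll": 0},{"hand": 70,"x": 11,"y": 34,"z": 0,"roll": 0},{"hand": 70,"x": 11,"y": 33,"z": 0,"roll": 0},{"hand": 70,"x": 11,"y": 20,"z": 0,"roll": 0}]'

```text
time: 56.6
position: [0.6165, 0.4285, 0.4087]
tool_rot: [1.584, 2.664, 0.003]
ft_force: [0.3, -0.2, 1.4]
grip_width: 0.807
grip_force: 0.0
```

```bash
python3 gp.py
```

```text
q [-1.06  0.6   0.76  0.97 -0.37  1.68  0.05] tcp [616.5 428.5 408.7] grasp [618.5 427.4 357.7] zax [ 0.038 -0.02  -0.999] yang 28.6 w 70.2 F [ 0.3 -0.2  1.4]
```

send_rows --rows '[{"hand": 70,"x": 2,"y": -3,"z": 0,"roll": 0},{"hand": 70,"x": 0,"y": 0,"z": -20,"roll": 0},{"hand": 70,"x": 0,"y": 0,"z": -20,"roll": 0},{"hand": 70,"x": 0,"y": 0,"z": -20,"roll": 0},{"hand": 70,"x": 0,"y": 0,"z": -20,"roll": 0},{"hand": 70,"x": 0,"y": 0,"z": -9,"roll": 0},{"hand": 0,"x": 0,"y": 0,"z": 0,"roll": 0},{"hand": 0,"x": 0,"y": 0,"z": 0,"roll": 0},{"hand": 0,"x": 0,"y": 0,"z": 0,"roll": 0},{"hand": 0,"x": 0,"y": 0,"z": 0,"roll": 0}]'

```text
time: 57.6
position: [0.6205, 0.4209, 0.3212]
tool_rot: [1.589, 2.658, 0.005]
ft_force: [-0.7, 0.2, -0.4]
grip_width: 0.529
grip_force: 0.0
```

send_rows --rows '[{"hand": 0,"x": 0,"y": 0,"z": 0,"roll": 0},{"hand": 0,"x": 0,"y": 0,"z": 0,"roll": 0},{"hand": 0,"x": 0,"y": 0,"z": 0,"roll": 0},{"hand": 0,"x": 0,"y": 0,"z": 0,"roll": 0},{"hand": 0,"x": 0,"y": 0,"z": 0,"roll": 0},{"hand": 0,"x": 0,"y": 0,"z": 0,"roll": 0},{"hand": 0,"x": 0,"y": 0,"z": 0,"roll": 0}]'

```text
time: 58.3
position: [0.6198, 0.4207, 0.3199]
tool_rot: [1.589, 2.66, 0.001]
ft_force: [-1.0, -0.7, 1.4]
grip_width: 0.206
grip_force: 15.0
```

```bash
python3 gp.py; python3 - <<'E'
import numpy as np
H=np.array([782,127.]);p=None
for b in range(119,206,5):
    q=H+330*np.array([np.cos(np.radians(b)),np.sin(np.radians(b))])
    if p is not None: print(b,(q-p).round(0).tolist(),q.round(0).tolist(),end="; ")
    p=q
E
```

```text
q [-1.09  0.6   0.76  1.15 -0.36  1.51  0.07] tcp [619.8 420.7 319.9] grasp [621.7 419.6 268.9] zax [ 0.037 -0.022 -0.999] yang 28.3 w 17.9 F [-1.  -0.7  1.4]
124 [-25.0, -15.0] [597.0, 401.0]; 129 [-23.0, -17.0] [574.0, 383.0]; 134 [-22.0, -19.0] [553.0, 364.0]; 139 [-20.0, -21.0] [533.0, 343.0]; 144 [-18.0, -23.0] [515.0, 321.0]; 149 [-16.0, -24.0] [499.0, 297.0]; 154 [-14.0, -25.0] [485.0, 272.0]; 159 [-11.0, -26.0] [474.0, 245.0]; 164 [-9.0, -27.0] [465.0, 218.0]; 169 [-7.0, -28.0] [458.0, 190.0]; 174 [-4.0, -28.0] [454.0, 161.0]; 179 [-2.0, -29.0] [452.0, 133.0]; 184 [1.0, -29.0] [453.0, 104.0]; 189 [3.0, -29.0] [456.0, 75.0]; 194 [6.0, -28.0] [462.0, 47.0]; 199 [8.0, -28.0] [470.0, 20.0]; 204 [11.0, -27.0] [481.0, -7.0];
```

send_rows --rows '[{"hand": 0,"x": -13,"y": -7,"z": 0,"roll": 2.5},{"hand": 0,"x": -12,"y": -8,"z": 0,"roll": 2.5},{"hand": 0,"x": -23,"y": -17,"z": 0,"roll": 5},{"hand": 0,"x": -22,"y": -19,"z": 0,"roll": 5},{"hand": 0,"x": -20,"y": -21,"z": 0,"roll": 5},{"hand": 0,"x": -18,"y": -23,"z": 0,"roll": 5},{"hand": 0,"x": -16,"y": -24,"z": 0,"roll": 5},{"hand": 0,"x": -7,"y": -13,"z": 0,"roll": 2.5},{"hand": 0,"x": -7,"y": -12,"z": 0,"roll": 2.5},{"hand": 0,"x": 0,"y": 0,"z": 0,"roll": 0}]'

```text
time: 59.3
position: [0.481, 0.2754, 0.3197]
tool_rot: [0.718, 3.019, 0.023]
ft_force: [-2.0, -0.6, -0.6]
grip_width: 0.201
grip_force: 14.9
```

```bash
python3 gp.py
```

```text
q [-1.27  0.08  0.74  1.7  -0.04  1.34  0.58] tcp [481.  275.4 319.7] grasp [483.1 275.6 268.8] zax [ 0.041  0.005 -0.999] yang 63.2 w 17.5 F [-2.  -0.6 -0.6]
```

send_rows --rows '[{"hand": 0,"x": -5,"y": -13,"z": 0,"roll": 2.5},{"hand": 0,"x": -5,"y": -15,"z": 0,"roll": 2.5},{"hand": 0,"x": -9,"y": -27,"z": 0,"roll": 5},{"hand": 0,"x": -7,"y": -28,"z": 0,"roll": 5},{"hand": 0,"x": -4,"y": -28,"z": 0,"roll": 5},{"hand": 0,"x": -2,"y": -29,"z": 0,"roll": 5},{"hand": 0,"x": 1,"y": -29,"z": 0,"roll": 5},{"hand": 0,"x": 2,"y": -15,"z": 0,"roll": 2.5},{"hand": 0,"x": 2,"y": -14,"z": 0,"roll": 2.5},{"hand": 0,"x": 0,"y": 0,"z": 0,"roll": 0}]'

```text
time: 60.3
position: [0.452, 0.0765, 0.3195]
tool_rot: [-0.221, 3.109, 0.039]
ft_force: [-16.0, -3.5, 9.3]
grip_width: 0.205
grip_force: 15.0
```

```bash
python3 gp.py
```

```text
q [-1.19 -0.25  0.85  1.9   0.17  1.38  1.33] tcp [452.   76.5 319.5] grasp [453.2  77.9 268.5] zax [ 0.022  0.027 -0.999] yang 98.1 w 17.8 F [-16.   -3.5   9.3]
```

send_rows --rows '[{"hand": 0,"x": 4,"y": -10,"z": 0,"roll": 2},{"hand": 0,"x": 3,"y": -14,"z": 0,"roll": 2.5},{"hand": 0,"x": 4,"y": -14,"z": 0,"roll": 2.5},{"hand": 0,"x": 5,"y": -14,"z": 0,"roll": 2.5},{"hand": 0,"x": 5,"y": -14,"z": 0,"roll": 2.5},{"hand": 0,"x": 4,"y": -12,"z": 0,"roll": 2},{"hand": 0,"x": 2,"y": -5,"z": 0,"roll": 1},{"hand": 0,"x": 0,"y": 0,"z": 0,"roll": 0},{"hand": 0,"x": 0,"y": 0,"z": 0,"roll": 0}]'

```text
time: 61.2
position: [0.4797, -0.0074, 0.319]
tool_rot: [-0.623, 3.057, 0.042]
ft_force: [-13.9, -7.3, 4.7]
grip_width: 0.204
grip_force: 15.0
```

```bash
python3 gp.py
```

```text
q [-1.21 -0.23  1.06  1.85  0.18  1.38  1.78] tcp [479.7  -7.4 319. ] grasp [480.5  -5.8 268. ] zax [ 0.016  0.031 -0.999] yang 113.1 w 17.7 F [-13.9  -7.3   4.7]
```

send_rows --rows '[{"hand": 0,"x": 2,"y": -5,"z": 0,"roll": 0},{"hand": 0,"x": 0,"y": 0,"z": 0,"roll": 0},{"hand": 0,"x": 0,"y": 0,"z": 0,"roll": 0},{"hand": 50,"x": 0,"y": 0,"z": 0,"roll": 0},{"hand": 50,"x": 0,"y": 0,"z": 0,"roll": 0},{"hand": 50,"x": 0,"y": 0,"z": 0,"roll": 0},{"hand": 50,"x": 0,"y": 0,"z": 0,"roll": 0},{"hand": 50,"x": 0,"y": 0,"z": 0,"roll": 0},{"hand": 50,"x": 0,"y": 0,"z": 20,"roll": 0},{"hand": 50,"x": 0,"y": 0,"z": 25,"roll": 0}]'

```text
time: 62.2
position: [0.4835, -0.0089, 0.3648]
tool_rot: [-0.628, 3.048, 0.047]
ft_force: [-0.2, 1.1, 0.4]
grip_width: 0.568
grip_force: 0.0
```

send_rows --rows '[{"hand": 50,"x": 0,"y": 0,"z": 25,"roll": 0},{"hand": 50,"x": 0,"y": 0,"z": 20,"roll": 0},{"hand": 50,"x": 3,"y": -40,"z": 0,"roll": -8},{"hand": 50,"x": 3,"y": -40,"z": 0,"roll": -8},{"hand": 50,"x": 0,"y": -40,"z": 0,"roll": -8},{"hand": 50,"x": 0,"y": -40,"z": 0,"roll": -8},{"hand": 50,"x": 0,"y": -40,"z": 0,"roll": -8},{"hand": 50,"x": 0,"y": -40,"z": 0,"roll": -8},{"hand": 50,"x": 0,"y": -40,"z": 0,"roll": 0},{"hand": 50,"x": 0,"y": -40,"z": 0,"roll": 0}]'

```text
time: 63.2
position: [0.4908, -0.3301, 0.4095]
tool_rot: [0.661, 3.029, 0.023]
ft_force: [0.6, 0.5, 0.9]
grip_width: 0.577
grip_force: 0.0
```

send_rows --rows '[{"hand": 50,"x": 0,"y": -40,"z": 0,"roll": 0},{"hand": 50,"x": 0,"y": -40,"z": 0,"roll": 0},{"hand": 50,"x": 0,"y": -20,"z": 0,"roll": 0},{"hand": 50,"x": 0,"y": 0,"z": 0,"roll": 0}]'

```text
time: 63.6
position: [0.4884, -0.4325, 0.4088]
tool_rot: [0.673, 3.029, 0.019]
ft_force: [-0.3, -0.5, 0.5]
grip_width: 0.572
grip_force: 0.0
```

```bash
python3 gp.py; python3 - <<'E'
from meas import *
im=get_image("top");cv2.imwrite("pics/t12.png",im);sd=get_image("side");cv2.imwrite("pics/s12.png",sd)
for n,i,(a,b,c,d) in(("top",im,(270,340,250,300)),("side",sd,(290,350,175,230))):
    for q in blobs(i,"blue",12):
        u,v=q[0]
        if a<u<b and c<v<d: print(n,u,v,q[1],at(n,u,v,.27)[:2].round(0))
f=3;x0,y0=215,90;o=cv2.resize(im[90:320,215:445],None,fx=2.5,fy=2.5,interpolation=cv2.INTER_CUBIC)
a=np.linspace(0,6.283,90)
for (x,y,z,r,col) in((533,13,170,112,(0,255,0)),(533,13,236,3,(0,0,255)),(482,-11,290,9,(0,255,255))):
    P=np.c_[x+r*np.cos(a),y+r*np.sin(a),0*a+z]/1000;w=((proj("top",P)-[x0,y0]+.5)*2.5).astype(int);cv2.polylines(o,[w.reshape(-1,1,2)],True,col,1)
cv2.imwrite("pics/o12.png",o)
E
```

```text
q [-0.08  0.45  1.14  1.3  -0.44  1.62  2.12] tcp [ 488.4 -432.5  408.8] grasp [ 490.4 -432.4  357.9] zax [ 0.04   0.004 -0.999] yang 65.0 w 49.8 F [-0.3 -0.5  0.5]
top 323.6 262.5 [320, 259, 8, 8, 51] [481. -12.]
side 299.0 203.3 [296, 200, 7, 7, 35] [474. -11.]
```

View pics/o12.png

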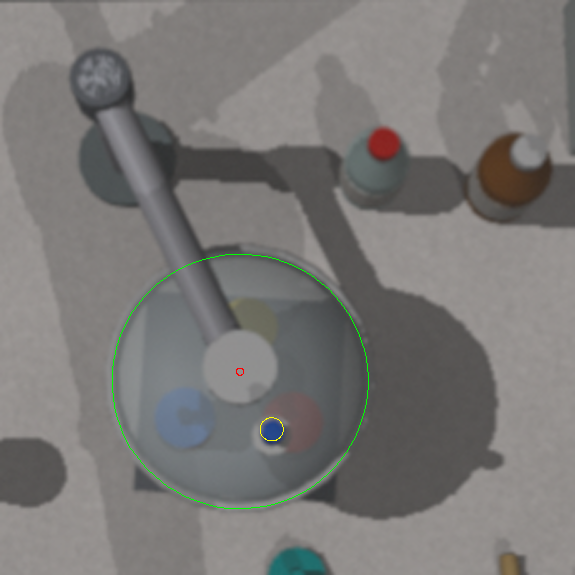

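The grip and rim coincide with the projected centred pose, with the red, blue and yellow covers visible beneath the hood and the arm clear. I'm handing it in.

```bash
python3 -c "
from bench import close_job
print(close_job())"
```

```text
the job is handed in; nothing more can be done
None
```

I swung the hood aside, stood all three jars in tray wells with their own-colour covers seated level, swung the hood back over the tray and handed the job in; the hood grip slipped once on the outward swing and I re-grasped it, and the blue cover was knocked aside mid-run before I picked it up.

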